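# Pack up the painter's mixing caddy

### The job

Pack up the mixing caddy: lower all the porcelain palettes one upon another over its two pins, then lower the wooden cover board over the same pins on top of them, everything lying flush. Nest all the loose mixing cups, mouth up and fully home, into a stack in the cup that is fastened to the caddy. Leave the bottle, the paint jar and the brush case where they stand.

Things in the scene. Friction and masses are not known exactly. Their poses are not given: they have to be found in the camera images.
- caddy: The caddy: a flat plywood base 305 mm long (its y axis) by 100 mm wide (its x axis) and 20 mm thick, fixed to the bench. Origin at the centre of its underside, z up. On its -y part stand two round-tipped steel pins, on its +y end a steel cup is fastened mouth up.
- pin_centre (a point): Point midway between the two pins, on the top face of the caddy's base, 45 mm from the caddy's centre towards its -y end. The pins stand 65 mm either side of it along the caddy's y axis; they are 10 mm in diameter and reach 66 mm above the base.
- pin_a (a point): Tip of the pin at the far -y end of the caddy.
- pin_b (a point): Tip of the other pin, the one nearer the fastened cup.
- cup_base (a point): Centre of the underside of the cup that is fastened to the caddy (115 mm from the caddy's centre towards its +y end). That cup is the same as the loose ones; its rim is 72 mm above this point.
- palette0: White porcelain palette strip, a flat plate 170 mm long (its x axis), 60 mm wide (y), 14 mm thick, about 0.3 kg, four dried paint spots on top, lying flat on the bench. Two 14 mm through holes on its long centre line, 65 mm either side of the middle. Origin at the centre of its underside, z up. All alike, the same either way round; one may be absent.
- palette1: White porcelain palette strip, a flat plate 170 mm long (its x axis), 60 mm wide (y), 14 mm thick, about 0.3 kg, four dried paint spots on top, lying flat on the bench. Two 14 mm through holes on its long centre line, 65 mm either side of the middle. Origin at the centre of its underside, z up. All alike, the same either way round; one may be absent.
- palette2: White porcelain palette strip, a flat plate 170 mm long (its x axis), 60 mm wide (y), 14 mm thick, about 0.3 kg, four dried paint spots on top, lying flat on the bench. Two 14 mm through holes on its long centre line, 65 mm either side of the middle. Origin at the centre of its underside, z up. All alike, the same either way round; one may be absent.
- cover: Wooden cover board 190 mm long (its x axis), 100 mm wide (y), 12 mm thick, two 14 mm through holes 65 mm either side of the middle along x. A dark wooden grip bar in the middle of its upper face, 80 mm long (along x), 22 mm wide, from 12 to 48 mm above the underside. Origin at the centre of the underside, z up.
- cup0: Steel mixing cup, mouth up, 72 mm high: upright collar 64 mm in outer diameter over its top 19 mm, below it the wall tapers to a 37 mm foot; wall 2.5 mm, mouth 59 mm wide, bottom 24 mm thick. Origin at the centre of its underside, z up to the mouth. Nested in another cup it stands on that one's inner floor, 24 mm higher. All alike; one may be absent.
- cup1: Steel mixing cup, mouth up, 72 mm high: upright collar 64 mm in outer diameter over its top 19 mm, below it the wall tapers to a 37 mm foot; wall 2.5 mm, mouth 59 mm wide, bottom 24 mm thick. Origin at the centre of its underside, z up to the mouth. Nested in another cup it stands on that one's inner floor, 24 mm higher. All alike; one may be absent.
- cup2: Steel mixing cup, mouth up, 72 mm high: upright collar 64 mm in outer diameter over its top 19 mm, below it the wall tapers to a 37 mm foot; wall 2.5 mm, mouth 59 mm wide, bottom 24 mm thick. Origin at the centre of its underside, z up to the mouth. Nested in another cup it stands on that one's inner floor, 24 mm higher. All alike; one may be absent.
- cup3: Steel mixing cup, mouth up, 72 mm high: upright collar 64 mm in outer diameter over its top 19 mm, below it the wall tapers to a 37 mm foot; wall 2.5 mm, mouth 59 mm wide, bottom 24 mm thick. Origin at the centre of its underside, z up to the mouth. Nested in another cup it stands on that one's inner floor, 24 mm higher. All alike; one may be absent.
- bottle: Bystander: brown glass bottle 64 mm in diameter, 130 mm high, origin at the centre of its underside.
- paint_jar: Bystander: paint jar 72 mm in diameter, 70 mm high, origin at the centre of its underside.
- brush_tray: Bystander: closed wooden brush case 60 x 180 x 30 mm, origin at the centre of its underside.
There are look-alikes about, which are no part of the job. What is shaped like the palette1 but orange or yellow is not meant.

How it is judged:
By the outcome, as a careful person would: the job done as asked, in the order asked, and still so for the second after the job is handed in, with the robot touching nothing.
Of palette0, palette1, palette2 only 2 to 3 are there at a start; the rules pass over those that are not, and their reading is None.
Of cup0, cup1, cup2, cup3 only 3 to 4 are there at a start; the rules pass over those that are not, and their reading is None.
At some moment in a run one of palette0, palette1, palette2, cover, cup0, cup1, cup2, cup3 may be knocked a few centimetres aside while the robot is not near it.
It also fails if it takes over 210 s, if anything falls off the work surface, if the arm or the gripper's body presses on something with over 40 N, if the wrist force passes 120 N, or if a joint passes its speed limit or range.

### The arm

A 6-joint arm with a two-finger parallel gripper is mounted at the origin on the work surface. World frame = base frame: x ahead of the robot, y to its left, z up, the work surface at z = 0. Lengths are in m, angles in rad, forces in N, time in s.
With the tool pointing down it reaches from about 0.4 to 0.925 m from the base axis. Payload 12.5 kg.
Tool frame: the origin (TCP) lies on the mounting face of the last link; the fingertips stand 190 mm ahead of it and the grasp point (between the pads) lies 171 mm ahead of it; z points along the fingers, y is the line along which they close (so a half turn about z gives the same grasp; the last joint's range is limited). The gripper opens to 95 mm and grips with 3 to 60 N. Pads are 20 mm wide; open, the fingers measure 119 mm over their backs; the gripper's body (75 mm by 180 mm) begins 59 mm behind the grasp point.
Start: joints at [1.211, 0.491, 1.559, -0, 1.092, -0.106], TCP at [0.157, 0.605, 0.405] pointing down, gripper open.
Joint ranges: [-3.1, 3.1], [-0.84, 2.19], [0.05, 2.79], [-1.13, 4.28], [0.06, 2.93], [-2.69, 2.69]. Speed limits (rad/s): [2.22, 2.22, 2.79, 3.14, 3.14, 3.14].

### API

Orientations are given as a unit quaternion [w, x, y, z].
In Python, from cell import manip, capture, camera_info gives the robot as it stands.
- The arm moves only by the tool arm_command, never from a script. Its argument "steps" is text: rows parted by semicolons, each of 5 numbers parted by spaces: the opening, from 0 (shut) to 1 (fully open), then the shift along the world's x, y, z in mm, then the turn about the world's z in rad. A call has 1 to 8 rows; each row is the pose to reach, as a shift and turn from the pose commanded when the call began; what a row does not reach only later rows make up. A row lasts 1/12 s, in which the tool goes at most 41.7 mm and 7.16 degrees, less where a joint would pass 70% of its speed; a pose out of reach is approached as far as the arm can. A call with a gripper value outside its range is refused whole. The fingers move at their own pace and stop on an object; "force" is the grip in N (left out, the last holds). Time passes only in rows, so rows that repeat a pose let the fingers close. It gives the time, the measured TCP pose, the force, the opening and the grip force at its end, in the units of the state.
- manip.observe(): the state, without advancing time (a new reading comes with each control period).
- capture(name): name is "side" or "top" or "wrist"; returns (picture, depth): 400x640x3 uint8, red, green, blue; 400x640 float32, m along the optical axis (not along the pixel's ray), 0 where there is no reading.
- camera_info(name): a dict with "mtx" (3x3 intrinsics, pixels), "k1" (the pictures are not rectified: a ray, as slopes to the right and down, at radius r is drawn at 1 + k1 r^2 times it, then the intrinsics apply), "rvec" (rotation vector, rad) and "tvec" (3), from world to camera coordinates, as OpenCV has them. Camera axes: x right, y down, z forward; pixel columns grow to the right and rows downward; lengths in m; the calibration is good to about 2 mm. A picture is of the moment at which its call begins: read the wrist's pose just before it. camera_info takes no time and is no camera call; for the wrist camera it gives the pose at the moment of the call.
- manip.close_job(): hands the job in; it is judged then, once.
The state is a dict: "t": time; "q": joint angles; "joint_velocities": joint speeds; "effort": joint torques, N m; "eef_pos": TCP position; "tcp_rot": TCP orientation; "contact_force": force on the tool from outside, world axes, zero at the start; "ft_torque": the same for the moment, N m; "gripper_width": finger opening in m; "grip_force": force on a finger pad.
Only numpy, scipy, OpenCV 4.12 (cv2) and the standard library are available. Lean on these libraries where they do the work, as an engineer would, in place of code of your own. Each camera call takes 0.05 s, during which the arm holds its last target. There are 200 camera calls.

## Working session

There is one attempt and no reset: what is moved stays moved. The work goes in short steps, Python scripts to look and compute and a tool call to move; the robot and the scene stay as the last step left them, time stands still between calls to the robot, and variables do not carry over. Pictures are saved under pics/ and viewed, at most 14 in all, crops included, and the job is handed in when it is done.

Besides the shell and the picture viewer there is one more tool, called after ">>>" as a command line: name --argument value ..., lists and objects as JSON in quotes. arm_command: Moves the arm, as the interface text tells. Its arguments: {"type":"object","properties":{"steps":{"type":"string"},"force":{"type":"number"}},"required":["steps"]}

```bash
mkdir -p pics; ls; cat > h.py <<'E'
import numpy as np, cv2
from cell import manip, capture, camera_info
def cam(n):
    c=camera_info(n); R=cv2.Rodrigues(np.array(c['rvec'],float))[0]; t=np.array(c['tvec'],float).ravel()
    return np.array(c['mtx'],float),float(c['k1']),R,t
def rays(c,uv):
    K,k1,R,t=c; uv=np.asarray(uv,float).reshape(-1,2)
    d=(uv-K[:2,2])/np.array([K[0,0],K[1,1]]); p=d.copy()
    for _ in range(20): p=d/(1+k1*(p**2).sum(1,keepdims=True))
    return np.c_[p,np.ones(len(p))]
def plane(c,uv,z):
    K,k1,R,t=c; o=-R.T@t; D=rays(c,uv)@R
    return o+D*((z-o[2])/D[:,2])[:,None]
def pts(c,depth,uv):
    uv=np.asarray(uv).reshape(-1,2); dz=depth[uv[:,1].astype(int),uv[:,0].astype(int)]
    return (rays(c,uv)*dz[:,None]-c[3])@c[2]
def save(n,im): cv2.imwrite('pics/'+n,im[:,:,::-1])
E
python3 - <<'E'
from h import *
for n in ['top','side','wrist']:
    c=cam(n); im,d=capture(n); save(n+'0.png',im); np.savez(n+'0.npz',im=im,d=d)
    print(n,c[0].tolist(),c[1],'pos',-c[2].T@c[3],'fwd',c[2][2], (d>0).mean())
print(manip.observe())
E
```

```text
pics
top [[518.7331562068116, 0.0, 324.1691727909944], [0.0, 518.7331562068116, 186.54005140574017], [0.0, 0.0, 1.0]] 0.05767676703294367 pos [ 0.38642988 -0.03130253  1.45509567] fwd [ 0.07161645  0.01340333 -0.99734219] 0.9960390625
side [[381.2545010475246, 0.0, 319.01638610014453], [0.0, 381.2545010475246, 204.19705845160118], [0.0, 0.0, 1.0]] 0.012754136349362061 pos [ 0.03104184 -0.78184026  0.74857044] fwd [ 0.40667249  0.69677308 -0.5908678 ] 0.99601953125
wrist [[313.71031028048276, 0.0, 321.986673252878], [0.0, 313.71031028048276, 194.87526865815403], [0.0, 0.0, 1.0]] -0.02958284466470903 pos [0.0850445  0.62380196 0.38515313] fwd [ 0.25342257 -0.06698485 -0.96503369] 0.99599609375
{'t': 0.15, 'q': array([ 1.21142145e+00,  4.91395038e-01,  1.55929815e+00,  6.83900626e-06,
        1.09168884e+00, -1.05610392e-01]), 'joint_velocities': array([ 0.00232652, -0.00235116, -0.00199156, -0.00052427, -0.0012883 ,
       -0.00113216]), 'effort': array([ 1.48338360e-03, -6.12897134e+01, -2.58277488e+01,  6.92848605e-02,
        4.73290379e-02, -6.89286435e-05]), 'eef_pos': array([0.15688299, 0.60496983, 0.40431601]), 'tcp_rot': array([-9.38890866e-05,  1.26543624e-01,  9.91960965e-01, -3.83366680e-04]), 'contact_force': array([-0.02679209,  0.89894209,  0.25208942]), 'ft_torque': array([-0.02757588,  0.01185795, -0.0037687 ]), 'grip_force': 0.0, 'gripper_width': 0.09510035436129047}
```

View pics/top0.png

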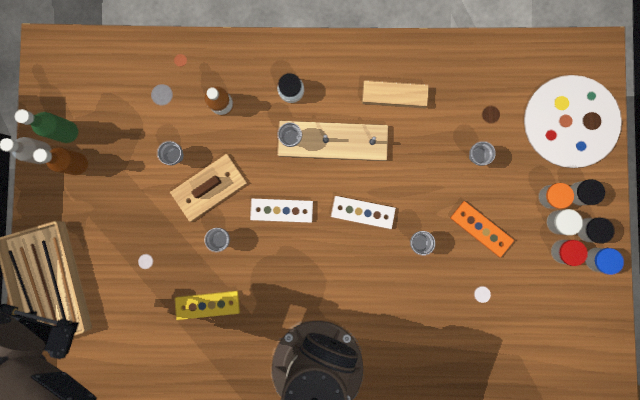

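View pics/side0.png

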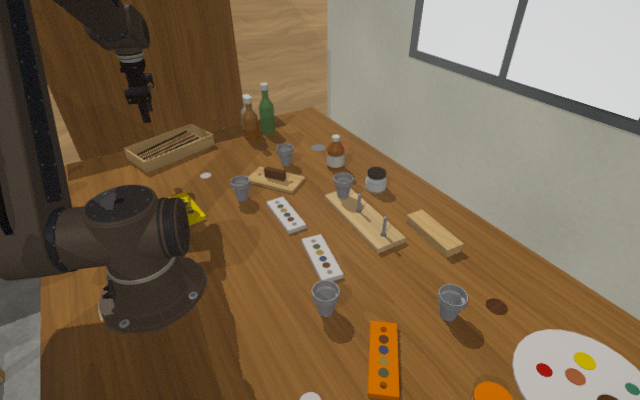

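The top view shows the caddy near (332,140), with its fastened cup at (290,134) and pins at about (325,140) and (373,142). There are two white palettes, at (282,210) and (363,212), and the cover is at (208,187). The four loose cups are at (169,153), (216,240), (423,243) and (483,153). The side view agrees. The yellow and orange strips are look-alikes.

```bash
cat >> h.py <<'E'
V,U=np.mgrid[0:400,0:640]; UV=np.c_[U.ravel(),V.ravel()]
def cloud(n,im=None,d=None):
    c=cam(n)
    if im is None: im,d=capture(n)
    P=pts(c,d,UV).reshape(400,640,3); P[d<=0]=np.nan
    return c,im,d,P
def blobs(m,amin=60):
    n,l,s,ce=cv2.connectedComponentsWithStats(m.astype(np.uint8))
    return [(l==i) for i in range(1,n) if s[i,4]>amin]
def rect(xy):
    (cx,cy),(w,h),a=cv2.minAreaRect((xy*1000).astype(np.float32))
    if w<h: w,h,a=h,w,a+90
    a=(a+90)%180-90
    return np.round([cx,cy,w,h,a],1)
def circ(xy):
    A=np.c_[2*xy,np.ones(len(xy))]; s=np.linalg.lstsq(A,(xy**2).sum(1),rcond=None)[0]
    return s[:2]*1000, 1000*np.sqrt(s[2]+s[0]**2+s[1]**2)
def whites(c,im,z=.014):
    hsv=cv2.cvtColor(im,cv2.COLOR_RGB2HSV); out=[]
    m=cv2.morphologyEx(((hsv[...,1]<50)&(hsv[...,2]>150)).astype(np.uint8),cv2.MORPH_CLOSE,np.ones((9,9)))
    for b in blobs(m,400):
        cn=cv2.findContours(b.astype(np.uint8),cv2.RETR_EXTERNAL,cv2.CHAIN_APPROX_NONE)[0][0].reshape(-1,2)
        out.append((rect(plane(c,cn,z)[:,:2]),b))
    return out
E
python3 - <<'E'
from h import *
for n in ['top','side']:
    f=np.load(n+'0.npz'); c,im,d,P=cloud(n,f['im'],f['d']); z=P[...,2]
    inb=(P[...,0]>.1)&(P[...,0]<.95)&(abs(P[...,1])<.75)
    flat=inb&(abs(z)<.006); A=np.c_[P[flat][:,:2],np.ones(flat.sum())]
    co=np.linalg.lstsq(A,P[flat][:,2],rcond=None)[0]; print(n,'bench fit',co,'std',(P[flat][:,2]-A@co).std())
    for r,b in whites(c,im):
        if 130<r[2]<210: print(' white',r,'z',np.nanmedian(z[b]))
    for b in blobs(inb&(z>.055)&(z<.085),15):
        q=P[b]; e,rr=circ(q[:,:2]); print(' tall',np.round(UV[b.ravel()].mean(0)),'xy',np.round(e),'r',round(rr),'n',len(q),'z95',np.percentile(q[:,2],[50,95]).round(4))
    for b in blobs(inb&(z>.008)&(z<.03),150):
        q=P[b]; print(' low',np.round(UV[b.ravel()].mean(0)),rect(q[:,:2]),'z',np.median(q[:,2]).round(4))
E
```

```text
top bench fit [-0.00032989  0.00065951  0.00022663] std 0.002731283816013815
 white [ 420.4 -119.5  171.2   59.7   79.2] z 0.013654989527939691
 white [423.4 106.8 171.7  59.6  88.5] z 0.014035270578666922
 tall [290.  85.] xy [762.  83.] r 23 n 433 z95 [0.0695 0.0748]
 tall [222. 104.] xy [720. 280.] r 30 n 127 z95 [0.0768 0.0846]
 tall [ 63. 130.] xy [639. 711.] r 31 n 135 z95 [0.0692 0.0832]
 tall [289. 133.] xy [623.  80.] r 27 n 196 z95 [0.0712 0.0829]
 tall [169. 153.] xy [573. 404.] r 30 n 162 z95 [0.0676 0.0755]
 tall [483. 153.] xy [ 579. -433.] r 31 n 160 z95 [0.0677 0.074 ]
 tall [ 73. 163.] xy [548. 680.] r 30 n 146 z95 [0.0694 0.084 ]
 tall [591. 192.] xy [ 479. -715.] r 24 n 555 z95 [0.0631 0.0683]
 tall [560. 195.] xy [ 469. -636.] r 24 n 548 z95 [0.0631 0.068 ]
 tall [568. 222.] xy [ 399. -655.] r 25 n 585 z95 [0.0631 0.0679]
 tall [597. 230.] xy [ 379. -729.] r 22 n 440 z95 [0.0629 0.0684]
 tall [215. 239.] xy [343. 272.] r 30 n 137 z95 [0.0688 0.0751]
 tall [423. 242.] xy [ 340. -274.] r 30 n 125 z95 [0.0698 0.075 ]
 tall [573. 253.] xy [ 319. -666.] r 24 n 561 z95 
[... 1998 characters left out ...]
 553 z95 [0.064 0.066]
 low [179. 154.] [245.6 660.3 300.7  14.6  17.7] z 0.0189
 low [162. 150.] [1.955e+02 7.149e+02 1.900e+02 6.940e+01 6.000e-01] z 0.0216
 low [276. 180.] [483.  305.8 197.5 106.1 -53.3] z 0.0116
 low [366. 221.] [619.  -39.7 306.8 102.7  87.5] z 0.0194
 low [190. 207.] [163.5 302.  175.4  54.  -83.8] z 0.0136
 low [286. 214.] [423.  101.3 174.3  62.2  88.3] z 0.0135
 low [434. 234.] [ 750.5 -212.2  182.2   64.5   85.2] z 0.0279
 low [322. 258.] [ 419.9 -125.3  173.2   61.8   79.1] z 0.0137
 low [197. 272.] [110.1  -2.2 130.9  20.   90. ] z 0.0128
 low [383. 360.] [ 377.6 -450.1  171.    60.1   51.3] z 0.0146
 low [571. 368.] [ 701.3 -656.1  254.2  157.8  -30.2] z 0.0105
```

Both views agree to about 4 mm, and the heights match the text. I'll go over the +y palette and refine with the wrist camera.

>>> arm_command --steps "1 130 -250 0 -0.67;1 130 -250 0 -0.67;1 130 -250 0 -0.67;1 130 -250 0 -0.67;1 130 -250 0 -0.67;1 130 -250 0 -0.67;1 130 -250 0 -0.67;1 130 -250 0 -0.67" --force 30

```text
t: 0.82
eef_pos: [0.2884, 0.3514, 0.4048]
tcp_rot: [0.0, 0.447, 0.894, -0.0]
contact_force: [-0.7, -0.3, -0.4]
gripper_width: 0.0953
grip_force: 0.0
```

>>> arm_command --steps "1 135 -250 -70 -0.674;1 135 -250 -70 -0.674;1 135 -250 -70 -0.674;1 135 -250 -70 -0.674;1 135 -250 -70 -0.674;1 135 -250 -70 -0.674;1 135 -250 -70 -0.674;1 135 -250 -70 -0.674"

```text
t: 1.48
eef_pos: [0.4245, 0.1007, 0.3334]
tcp_rot: [0.0, 0.718, 0.696, -0.0]
contact_force: [-0.0, 0.2, 0.4]
gripper_width: 0.0951
grip_force: 0.0
```

```bash
cat >> h.py <<'E'
def state():
    o=manip.observe(); w,x,y,z=o['tcp_rot']; yd=[2*(x*y-w*z),1-2*(x*x+z*z)]
    yaw=np.degrees(np.arctan2(yd[1],yd[0]))
    print('t',round(o['t'],2),'tcp',(o['eef_pos']*1000).round(1),'yaw',round(yaw,2),'q',o['q'].round(2),'w',round(o['gripper_width']*1000,1),'grip',round(o['grip_force'],1),'F',o['contact_force'].round(1))
    return o['eef_pos'],yaw
E
python3 - <<'E'
from h import *
p,y=state(); c,im,d,P=cloud('wrist'); save('w1.png',im); np.savez('w1.npz',im=im,d=d)
for r,b in whites(c,im): print(r,np.nanmedian(P[b][:,2]))
E
```

```text
t 1.48 tcp [424.5 100.7 333.4] yaw -1.83 q [ 0.08  0.33  2.09 -0.    0.72  0.11] w 95.1 grip 0.0 F [-0.   0.2  0.4]
[320.8 262.7  61.7  15.1  -2.7] 0.06166024489174196
[423.5 104.5 170.   60.9  88.2] 0.014865549456375762
[737.6  81.8  65.   21.1 -76.5] 0.01969813842561096
[690.7  58.4  99.5  63.1 -12.4] 0.08346497123711616
[434.2 -49.4  61.5  39.9 -10.7] 0.014619334749144394
```

View pics/w1.png

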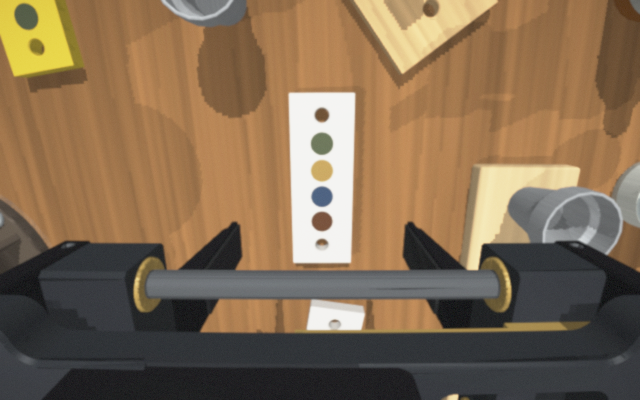

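The wrist view shows the palette whole, with holes at (322,114) and (322,244), between the open fingers. It measures (423.5, 104.5), axis 88.2°, so I'll descend and grip it.

>>> arm_command --steps "1 -1 4 -40 0;1 -1 4 -80 0;1 -1 4 -115 0;1 -1 4 -130 0;1 -1 4 -140 0;1 -1 4 -140 0;0.5 -1 4 -140 0;0.5 -1 4 -140 0" --force 30

```text
t: 2.2
eef_pos: [0.4209, 0.1096, 0.1955]
tcp_rot: [0.0, 0.716, 0.698, 0.0]
contact_force: [0.3, 0.3, -0.1]
gripper_width: 0.0864
grip_force: 0.0
```

>>> arm_command --steps "0.4 0 0 0 0;0.4 0 0 0 0;0.4 0 0 0 0;0.4 0 0 0 0;0.4 0 0 0 0;0.4 0 0 0 0"

```text
t: 2.7
eef_pos: [0.4213, 0.109, 0.1953]
tcp_rot: [0.001, 0.717, 0.697, 0.001]
contact_force: [2.2, 0.1, 7.9]
gripper_width: 0.0594
grip_force: 30.0
```

>>> arm_command --steps "0.4 0 0 20 0;0.4 0 0 60 0;0.4 0 0 100 0;0.4 0 0 140 0;0.4 0 0 140 0;0.4 0 0 140 0"

```text
t: 3.2
eef_pos: [0.4206, 0.1089, 0.3362]
tcp_rot: [0.001, 0.717, 0.697, 0.002]
contact_force: [-0.6, 0.2, -3.0]
gripper_width: 0.06
grip_force: 30.0
```

```bash
python3 - <<'E'
from h import *
p,y=state(); c,im,d,P=cloud('wrist'); save('w2.png',im); np.savez('w2.npz',im=im,d=d)
E
```

```text
t 3.2 tcp [420.6 108.9 336.2] yaw -1.55 q [ 0.1   0.32  2.09 -0.    0.73  0.13] w 60.0 grip 30.0 F [-0.6  0.2 -3. ]
```

View pics/w2.png

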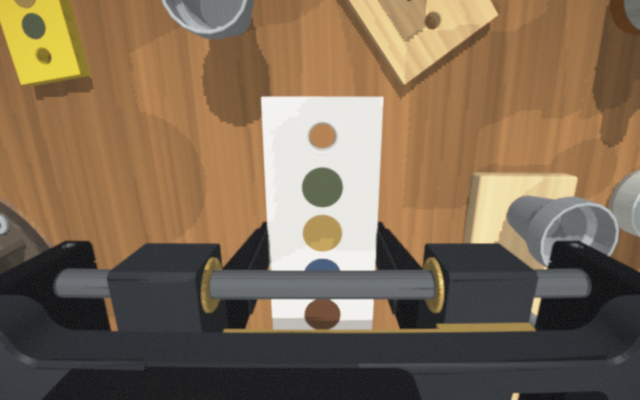

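The palette is held square, with its upper hole at (322,135). Next I'll move beside the caddy to see the pins past the held palette.

>>> arm_command --steps "0.4 12 -33 0 0;0.4 24 -66 0 0;0.4 36 -99 0 0;0.4 48 -132 0 0;0.4 60 -165 0 0;0.4 72 -198 0 0;0.4 79 -229 0 0;0.4 79 -229 0 0"

```text
t: 3.92
eef_pos: [0.501, -0.1244, 0.3321]
tcp_rot: [-0.001, 0.718, 0.696, -0.001]
contact_force: [-1.3, -0.3, -2.6]
gripper_width: 0.0596
grip_force: 30.0
```

>>> arm_command --steps "0.4 0 0 0 0;0.4 0 0 0 0;0.4 0 0 0 0"

```text
t: 4.17
eef_pos: [0.4996, -0.1192, 0.3336]
tcp_rot: [-0.001, 0.716, 0.698, -0.0]
contact_force: [-0.2, -0.0, -2.3]
gripper_width: 0.0598
grip_force: 30.0
```

```bash
python3 - <<'E'
from h import *
p,y=state(); c,im,d,P=cloud('wrist'); save('w3.png',im); np.savez('w3.npz',im=im,d=d)
z=P[...,2]
w=np.array([r for r in whites(c,im) ],dtype=object)
for r,b in w:
    print('white',np.round(UV[b.ravel()].mean(0)),'z med',np.nanmedian(z[b]).round(4))
for b in blobs((z>.032)&(z<.1)&(P[...,1]<.02)&(P[...,1]>-.3)&(P[...,0]>.56)&(P[...,0]<.68),8):
    q=P[b]; print(np.round(UV[b.ravel()].mean(0)),len(q),np.median(q,0).round(4),q[:,2].max())
E
```

```text
t 4.17 tcp [ 499.6 -119.2  333.6] yaw -1.51 q [-0.36  0.43  1.91  0.    0.81 -0.34] w 59.8 grip 30.0 F [-0.2 -0.  -2.3]
white [300. 177.] z med 0.153
white [290. 314.] z med 0.1533
white [354. 314.] z med 0.1531
[480.  67.] 587 [ 0.6176 -0.0173  0.0715] 0.08792871379543549
[460. 227.] 455 [ 0.6138 -0.1434  0.0672] 0.08810674437957017
```

View pics/w3.png

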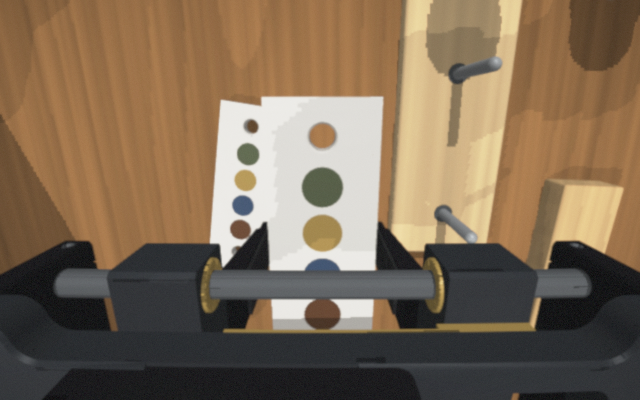

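Pin tips are at about (492,65) and (470,238), with their feet at (456,73) and (442,213). The held palette's hole is at (322,135). Next I'll compute the relative positions.

```bash
cat >> h.py <<'E'
def pins(P,lo=.034):
    z=P[...,2]; out=[]
    for b in blobs((z>lo)&(z<.1)&(P[...,1]<.02)&(P[...,1]>-.3)&(P[...,0]>.56)&(P[...,0]<.68),8):
        q=P[b]; q=q[np.isfinite(q).all(1)]; zm=np.percentile(q[:,2],98)
        # visible half-surface slices: mean by height
        print('pin zmax',zm.round(4),[(round(a,3),(np.median(q[(q[:,2]>a)&(q[:,2]<a+.015)],0)[:2]*1000).round(1).tolist()) for a in (.04,.055,.07)],'top',(q[q[:,2]>zm-.004].mean(0)*1000).round(1))
def held(c,im,P,p,yaw,uvh=None):
    """held strip: rim z, hole(s), long edges -> in the tool frame"""
    z=P[...,2]; zb=p[2]-.171
    b=[b for b in blobs((abs(z-zb)<.03)&(im.min(2)>120),800)]
    m=np.zeros((400,640),np.uint8)
    for q in b: m|=q.astype(np.uint8)
    zt=np.nanmedian(z[m>0]); m=cv2.morphologyEx(m,cv2.MORPH_CLOSE,np.ones((3,3),np.uint8))
    a=np.radians(yaw); y=np.array([np.cos(a),np.sin(a)]); x=np.array([-y[1],y[0]])
    print('held top z',zt.round(4))
    cs,hi=cv2.findContours(m,cv2.RETR_CCOMP,cv2.CHAIN_APPROX_NONE)
    for k,h in zip(cs,hi[0]):
        if len(k)<20: continue
        Q=plane(c,k.reshape(-1,2),zt)[:,:2]-p[:2]; L=np.c_[Q@x,Q@y]*1000
        if h[3]>=0: print(' hole ctr',(np.mean([L.min(0),L.max(0)],0)).round(1),'size',np.ptp(L,axis=0).round(1),'uv',k.reshape(-1,2).mean(0).round())
        else:
            s=[np.polyfit(*L[(L[:,0]>35)&(L[:,0]<L[:,0].max()-6)&(sg*L[:,1]>15)].T,1) for sg in (1,-1) if ((L[:,0]>35)&(sg*L[:,1]>15)).sum()>10]
            print(' outer xmax',L[:,0].max().round(1),'edges',[v.round(3).tolist() for v in s])
E
python3 - <<'E'
from h import *
import h
f=np.load('w3.npz'); p=np.array([.4996,-.1192,.3336]); c,im,d,P=cloud('wrist',f['im'],f['d'])
state(); pins(P); held(c,im,P,p,-1.51)
# pin tips / feet by pixel
print('feet',plane(c,[[456,73],[442,213]],.02).round(4).tolist(),'tips',plane(c,[[493,65],[471,238]],.082).round(4).tolist())
f=np.load('top0.npz'); c,im,d,P=cloud('top',f['im'],f['d']); print('top'); pins(P)
f=np.load('side0.npz'); c,im,d,P=cloud('side',f['im'],f['d']); print('side'); pins(P)
E
```

```text
t 4.22 tcp [ 499.7 -119.1  334. ] yaw -1.48 q [-0.36  0.43  1.91  0.    0.81 -0.34] w 59.1 grip 30.0 F [-0.1  0.6 -1.9]
pin zmax 0.0877 [(0.04, [617.4, -17.4]), (0.055, [617.5, -17.4]), (0.07, [617.4, -17.3])] top [620.4 -16.4  86. ]
pin zmax 0.0876 [(0.04, [613.7, -142.5]), (0.055, [613.5, -142.8]), (0.07, [613.8, -142.8])] top [ 615.7 -145.    86.1]
held top z 0.1536
 outer xmax -33.6 edges []
 outer xmax -33.7 edges []
 outer xmax 80.4 edges [[0.002, 28.657], [-0.004, -30.142]]
 hole ctr [ 8.8 -0.7] size [21.9 22.1] uv [322. 233.]
 hole ctr [34.6 -1. ] size [21.8 21.8] uv [322. 186.]
 hole ctr [61.8 -0.7] size [13.  13.2] uv [322. 135.]
feet [[0.6205, -0.0159, 0.02], [0.6172, -0.1467, 0.02]] tips [[0.6212, -0.0171, 0.082], [0.618, -0.1472, 0.082]]
top
pin zmax 0.086 [(0.04, [617.4, -16.1]), (0.055, [617.3, -14.9]), (0.07, [619.9, -16.4])] top [620.3 -14.7  84.6]
pin zmax 0.088 [(0.04, [612.3, -144.0]), (0.055, [613.6, -142.3]), (0.07, [614.7, -144.2])] top [ 615.8 -143.5   86.1]
side
pin zmax 0.0849 [(0.04, [618.4, -22.0]), (0.055, [617.3, -21.7]), (0.07, [618.7, -21.6])] top [619.8 -20.5  84.1]
pin zmax 0.0848 [(0.04, [614.0, -150.6]), (0.055, [613.8, -152.3]), (0.07, [613.2, -151.5])] top [ 614.5 -150.5   83.9]
```

>>> arm_command --steps "0.4 30 10 0 0;0.4 60 20 0 0;0.4 90 30 0 -0.006;0.4 120 41 0 -0.006;0.4 120 41 0 -0.006;0.4 120 41 -30 -0.006;0.4 120 41 -44 -0.006;0.4 120 41 -44 -0.006"

```text
t: 4.88
eef_pos: [0.6191, -0.0778, 0.2876]
tcp_rot: [-0.002, 0.718, 0.696, -0.002]
contact_force: [-0.6, 0.5, -2.7]
gripper_width: 0.0598
grip_force: 30.0
```

>>> arm_command --steps "0.4 0 0 0 0;0.4 0 0 0 0;0.4 0 0 0 0;0.4 0 0 0 0"

```text
t: 5.22
eef_pos: [0.62, -0.079, 0.2919]
tcp_rot: [0.001, 0.719, 0.695, 0.001]
contact_force: [-0.4, 1.1, -2.2]
gripper_width: 0.0594
grip_force: 30.0
```

```bash
python3 - <<'E'
from h import *
p,y=state(); c,im,d,P=cloud('wrist'); np.savez('w4.npz',im=im,d=d)
held(c,im,P,p,y); 
save('w4.png',cv2.resize(im[60:280,220:430],None,fx=2.7,fy=2.7))
E
```

```text
t 5.22 tcp [620.  -79.  291.9] yaw -1.89 q [-0.23  0.62  1.67  0.    0.85 -0.2 ] w 59.4 grip 30.0 F [-0.4  1.1 -2.2]
held top z 0.1115
 outer xmax -34.1 edges []
 outer xmax -34.0 edges []
 outer xmax 80.1 edges [[0.002, 29.218], [-0.004, -29.574]]
 hole ctr [ 8.4 -0.4] size [21.9 21.6] uv [322. 233.]
 hole ctr [34.2 -0.2] size [21.8 21.3] uv [322. 187.]
 hole ctr [61.5 -0.4] size [13.  12.7] uv [321. 135.]
```

View pics/w4.png

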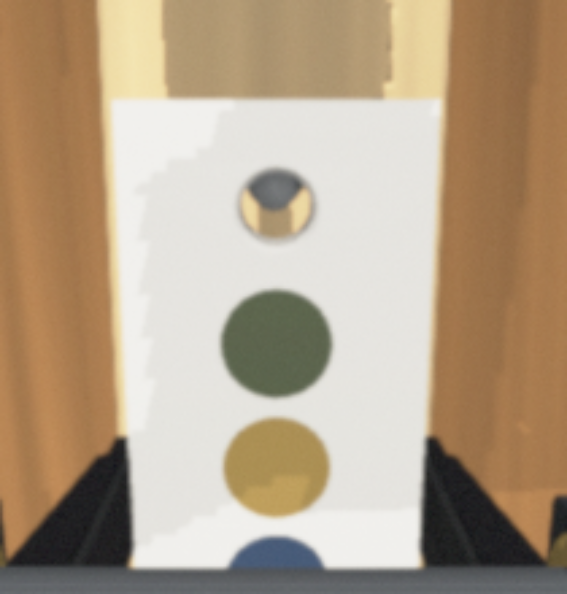

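Through the hole at crop (277,205), the pin tip shows slightly high, with its centre near (276,189). I'll cast both to their own heights.

```bash
python3 - <<'E'
from h import *
c=cam('wrist'); p,y=state(); s=lambda u,v:[220+u/2.7,60+v/2.7]
print('tip',plane(c,[s(276,189)],.081)*1000,'hole',plane(c,[s(277,205)],.1115)*1000, 'tipbottom',plane(c,[s(276,211)],.082)*1000)
E
```

```text
t 5.27 tcp [619.9 -79.  291.7] yaw -1.89 q [-0.23  0.62  1.67  0.    0.85 -0.2 ] w 59.7 grip 30.0 F [ 0.2 -0.3 -1.5]
tip [[621.93445031 -16.82262391  81.        ]] hole [[622.02082033 -17.8966804  111.5       ]] tipbottom [[621.77457758 -21.57278037  82.        ]]
```

>>> arm_command --steps "0.4 0 1 0 0;0.4 0 1 -12 0;0.4 0 1 -24 0;0.4 0 1 -36 0;0.4 0 1 -48 0;0.4 0 1 -58 0;0.4 0 1 -66 0;0.4 0 1 -72 0"

```text
t: 5.93
eef_pos: [0.6198, -0.078, 0.2172]
tcp_rot: [-0.001, 0.719, 0.695, -0.0]
contact_force: [0.7, 0.6, -2.3]
gripper_width: 0.0595
grip_force: 30.0
```

>>> arm_command --steps "0.4 0 0 -3 0;0.4 0 0 -4 0;0.4 0 0 -5 0;0.4 0 0 -5 0"

```text
t: 6.27
eef_pos: [0.6196, -0.0779, 0.2152]
tcp_rot: [-0.0, 0.719, 0.695, -0.0]
contact_force: [-6.0, 1.3, 13.9]
gripper_width: 0.0597
grip_force: 30.0
```

>>> arm_command --steps "1 0 0 0 0;1 0 0 0 0;1 0 0 0 0;1 0 0 0 0;1 0 0 40 0;1 0 0 80 0;1 0 0 118 0;1 0 0 118 0"

```text
t: 6.93
eef_pos: [0.6208, -0.0781, 0.3389]
tcp_rot: [0.004, 0.719, 0.695, 0.003]
contact_force: [0.7, -0.3, 0.9]
gripper_width: 0.0948
grip_force: 0.0
```

>>> arm_command --steps "1 -40 -8 0 -0.05;1 -80 -16 0 -0.1;1 -120 -25 0 -0.157;1 -160 -33 0 -0.157;1 -199 -42 0 -0.157;1 -199 -42 0 -0.157;1 -199 -42 0 -0.157;1 -199 -42 0 -0.157"

```text
t: 7.6
eef_pos: [0.4214, -0.1203, 0.332]
tcp_rot: [0.001, 0.771, 0.637, 0.0]
contact_force: [0.6, -0.5, 1.0]
gripper_width: 0.0949
grip_force: 0.0
```

```bash
python3 - <<'E'
from h import *
p,y=state(); c,im,d,P=cloud('wrist'); np.savez('w5.npz',im=im,d=d)
for r,b in whites(c,im): print(r,np.nanmedian(P[b][:,2]))
c,im,d,P=cloud('top')
for r,b in whites(c,im): print('top',r,np.nanmedian(P[b][:,2]))
m=(abs(P[...,0]-.62)<.04)&(abs(P[...,1]+.08)<.12)
print('on caddy z', np.nanmedian(P[m&(im.min(2)>150)][:,2]))
E
```

```text
t 7.6 tcp [ 421.4 -120.3  332. ] yaw -10.93 q [-0.43  0.34  2.08  0.    0.72 -0.24] w 94.9 grip 0.0 F [ 0.6 -0.5  1. ]
[632.8 -85.8 185.8  79.1  84. ] 0.034903741472096794
[ 420.8 -122.3  171.    61.2   79.2] 0.0148536677281896
top [ 981.6 -116.8 1475.6   78.9   90. ] -0.7505571104865845
top [ 676.9 -693.9  257.2  255.8  -44.3] 0.009120626731805376
top [621.1 -80.8 173.3  62.8  88.1] 0.03381489783271227
top [ 395.9 -671.7   86.8   71.7  -58.2] 0.06281635786210236
on caddy z 0.031896266431870435
```

>>> arm_command --steps "1 0 -2 -40 0;1 0 -2 -80 0;1 0 -2 -115 0;1 0 -2 -130 0;1 0 -2 -137 0;1 0 -2 -137 0;1 0 -2 -137 0;0.4 0 -2 -137 0"

```text
t: 8.37
eef_pos: [0.4214, -0.122, 0.1957]
tcp_rot: [0.001, 0.771, 0.637, 0.0]
contact_force: [0.5, -0.0, -0.5]
gripper_width: 0.0923
grip_force: 0.0
```

>>> arm_command --steps "0.4 0 0 0 0;0.4 0 0 0 0;0.4 0 0 0 0;0.4 0 0 0 0;0.4 0 0 0 0;0.4 0 0 0 0"

```text
t: 8.87
eef_pos: [0.421, -0.1221, 0.195]
tcp_rot: [0.0, 0.771, 0.637, 0.0]
contact_force: [-0.6, -0.1, 5.5]
gripper_width: 0.0596
grip_force: 30.0
```

>>> arm_command --steps "0.4 0 0 20 0;0.4 0 0 60 0;0.4 0 0 100 0;0.4 0 0 140 0;0.4 50 11 140 0.08;0.4 100 22 140 0.158;0.4 150 33 140 0.158;0.4 160 43 140 0.158"

```text
t: 9.53
eef_pos: [0.5826, -0.079, 0.3351]
tcp_rot: [0.0, 0.718, 0.696, 0.0]
contact_force: [1.1, -0.6, -3.8]
gripper_width: 0.0595
grip_force: 30.0
```

>>> arm_command --steps "0.4 39 0 0 0;0.4 39 0 0 0;0.4 39 0 0 0;0.4 39 0 0 0;0.4 39 0 0 0"

```text
t: 9.95
eef_pos: [0.619, -0.0792, 0.3344]
tcp_rot: [-0.001, 0.718, 0.696, -0.0]
contact_force: [-0.6, -0.5, -4.4]
gripper_width: 0.0597
grip_force: 30.0
```

```bash
python3 - <<'E'
from h import *
p,y=state(); c,im,d,P=cloud('wrist'); held(c,im,P,p,y)
E
```

```text
t 9.95 tcp [619.  -79.2 334.4] yaw -1.86 q [-0.23  0.56  1.64 -0.    0.94 -0.2 ] w 59.7 grip 30.0 F [-0.6 -0.5 -4.4]
held top z 0.1542
 outer xmax -33.7 edges []
 outer xmax 85.0 edges [[0.003, 28.51], [-0.005, -30.162]]
 hole ctr [13.1 -1.1] size [21.  21.4] uv [322. 225.]
 hole ctr [39. -1.] size [22.  21.6] uv [322. 178.]
 hole ctr [65.6 -1. ] size [12.8 12.6] uv [322. 127.]
```

>>> arm_command --steps "0.4 1 -3 0 0;0.4 1 -3 -20 0;0.4 1 -3 -43 0;0.4 1 -3 -43 0;0.4 1 -3 -43 0;0.4 1 -3 -43 0"

```text
t: 10.5
eef_pos: [0.621, -0.0823, 0.2929]
tcp_rot: [0.0, 0.718, 0.696, 0.0]
contact_force: [-0.0, 0.4, -3.2]
gripper_width: 0.0596
grip_force: 30.0
```

```bash
cat >> h.py <<'E'
def tipinhole(c,im,P,p,yaw,ztip=.081):
    """dark pin-tip silhouette bottom edge inside the hole near (322,13x)"""
    held(c,im,P,p,yaw)
E
python3 - <<'E'
from h import *
p,y=state(); c,im,d,P=cloud('wrist'); np.savez('w6.npz',im=im,d=d)
held(c,im,P,p,y); 
save('w6.png',cv2.resize(im[90:170,280:360],None,fx=6,fy=6,interpolation=cv2.INTER_CUBIC))
E
```

```text
t 10.5 tcp [621.  -82.3 292.9] yaw -1.85 q [-0.24  0.62  1.66  0.    0.86 -0.2 ] w 59.6 grip 30.0 F [-0.   0.4 -3.2]
held top z 0.1127
 outer xmax -33.8 edges []
 outer xmax 84.9 edges [[0.002, 29.017], [-0.004, -29.702]]
 hole ctr [13.  -0.6] size [21.  21.4] uv [322. 225.]
 hole ctr [39.  -0.6] size [22.  21.6] uv [322. 178.]
 hole ctr [65.6 -0.5] size [12.8 12.6] uv [322. 127.]
```

View pics/w6.png

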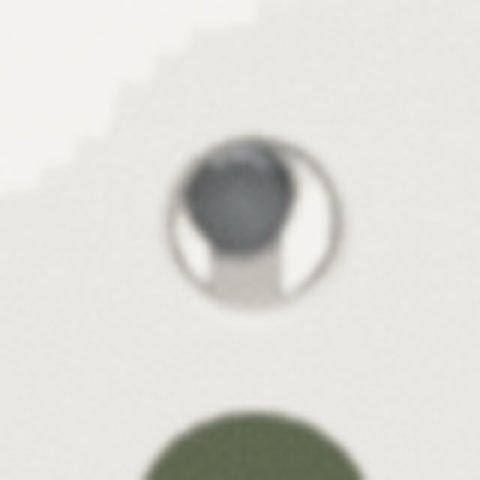

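The tip is at crop (241,203) and the hole centre at (254,223); ray casts will give the offset.

```bash
python3 - <<'E'
from h import *
c=cam('wrist'); p,y=state(); s=lambda u,v:[280+u/6,90+v/6]
print('tip',plane(c,[s(241,203)],.081)*1000,'hole',plane(c,[s(254,223)],.1127)*1000)
E
```

```text
t 10.55 tcp [621.1 -82.2 293.2] yaw -1.85 q [-0.24  0.62  1.66  0.    0.86 -0.2 ] w 59.6 grip 30.0 F [ 0.1 -0.2 -3.7]
tip [[622.00109342 -16.45594633  81.        ]] hole [[623.20649307 -16.77966501 112.7       ]]
```

>>> arm_command --steps "0.4 -1.2 0.3 0 0;0.4 -1.2 0.3 -10 0;0.4 -1.2 0.3 -22 0;0.4 -1.2 0.3 -34 0;0.4 -1.2 0.3 -45 0;0.4 -1.2 0.3 -54 0;0.4 -1.2 0.3 -60 0;0.4 -1.2 0.3 -60 0"

```text
t: 11.22
eef_pos: [0.6196, -0.0817, 0.2301]
tcp_rot: [-0.001, 0.718, 0.696, -0.0]
contact_force: [-0.3, 0.5, -3.5]
gripper_width: 0.0597
grip_force: 30.0
```

>>> arm_command --steps "0.4 0 0 -2 0;0.4 0 0 -3 0;0.4 0 0 -4 0;0.4 0 0 -4 0"

```text
t: 11.55
eef_pos: [0.6197, -0.0817, 0.229]
tcp_rot: [0.0, 0.718, 0.696, 0.0]
contact_force: [-3.1, 0.3, 4.4]
gripper_width: 0.0596
grip_force: 30.0
```

>>> arm_command --steps "1 0 0 0 0;1 0 0 0 0;1 0 0 0 0;1 0 0 0 0;1 0 0 40 0;1 0 0 80 0;1 0 0 105 0;1 0 0 105 0"

```text
t: 12.22
eef_pos: [0.6203, -0.0818, 0.3384]
tcp_rot: [0.004, 0.718, 0.696, 0.002]
contact_force: [-0.0, 0.7, 0.5]
gripper_width: 0.0948
grip_force: 0.0
```

>>> arm_command --steps "1 -67 195 0 0.326;1 -67 195 0 0.326;1 -67 195 0 0.326;1 -67 195 0 0.326;1 -67 195 0 0.326;1 -67 195 0 0.326"

```text
t: 12.72
eef_pos: [0.5504, 0.1183, 0.3324]
tcp_rot: [-0.001, 0.594, 0.804, -0.0]
contact_force: [-0.0, -0.2, 1.0]
gripper_width: 0.0951
grip_force: 0.0
```

>>> arm_command --steps "1 -67 195 0 0.326;1 -67 195 0 0.326;1 -67 195 0 0.326;1 -67 195 0 0.326;1 -67 195 0 0.326;1 -67 195 0 0.326;1 -67 195 0 0.326;1 -67 195 0 0.326"

```text
t: 13.38
eef_pos: [0.4858, 0.308, 0.3323]
tcp_rot: [-0.0, 0.457, 0.889, -0.0]
contact_force: [0.8, -0.1, -0.4]
gripper_width: 0.095
grip_force: 0.0
```

```bash
python3 - <<'E'
from h import *
p,y=state(); c,im,d,P=cloud('wrist'); save('w7.png',im)
z=P[...,2]; near=np.hypot(P[...,0]-.485,P[...,1]-.31)<.13
m=near&(z>.036)&(z<.06)
for b in blobs(m,60): q=P[b]; print('bar',rect(q[:,:2]),'z',np.median(q[:,2]),np.round(UV[b.ravel()].mean(0)))
c,im,d,P=cloud('top'); z=P[...,2]; near=np.hypot(P[...,0]-.485,P[...,1]-.31)<.13
for b in blobs(near&(z>.036)&(z<.06),30): q=P[b]; print('top bar',rect(q[:,:2]),'z',np.median(q[:,2]))
for b in blobs(near&(z>.006)&(z<.06),60): q=P[b]; print('top board',rect(q[:,:2]))
for r,b in whites(c,im):
  if 130<r[2]<210: print('top',r,np.nanmedian(P[b][:,2]))
E
```

```text
t 13.38 tcp [485.8 308.  332.3] yaw 35.56 q [ 0.45  0.5   1.76 -0.    0.88 -0.17] w 95.0 grip 0.0 F [ 0.8 -0.1 -0.4]
bar [367.4 281.3  42.3   9.9 -61.4] z 0.0572950042690729 [189. 142.]
bar [552.6 393.5  56.2  17.6 -66.5] z 0.05731688004115521 [445. 160.]
bar [485.4 311.1  79.5  21.4 -54.9] z 0.048712478969083345 [324. 192.]
bar [581.9 379.7  22.9   9.5  21.6] z 0.05129333399654974 [462. 196.]
top bar [498.7 295.9  36.4  23.3 -53.4] z 0.047414069364333546
top bar [365.6 279.2  44.   10.8 -76. ] z 0.05056208329864142
top board [514.3 274.  105.5 100.5  36.4]
top board [364.8 278.8  43.6  11.8 -80.4]
top [622.7 -80.  175.6  65.8  88.2] 0.047516522972423376
```

View pics/w7.png

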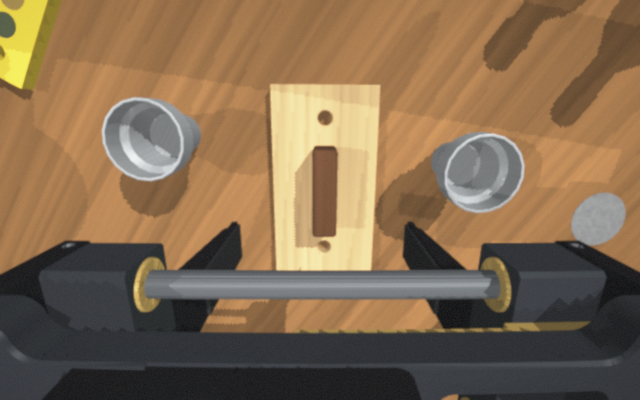

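The wrist view shows the cover and its bar squarely between the fingers, with the bar centre at (485, 311), top at 48 mm, and holes at (325,117) and (323,246). I'll grip the bar.

>>> arm_command --steps "1 -0.4 3 -40 -0.008;1 -0.4 3 -80 -0.008;1 -0.4 3 -110 -0.008;1 -0.4 3 -120 -0.008;1 -0.4 3 -126 -0.008;1 -0.4 3 -126 -0.008;0.1 -0.4 3 -126 -0.008;0.1 -0.4 3 -126 -0.008" --force 40

```text
t: 14.15
eef_pos: [0.4858, 0.3113, 0.2085]
tcp_rot: [0.001, 0.461, 0.887, 0.001]
contact_force: [-0.0, 0.1, 0.4]
gripper_width: 0.0869
grip_force: 0.0
```

>>> arm_command --steps "0.1 0 0 0 0;0.1 0 0 0 0;0.1 0 0 0 0;0.1 0 0 0 0;0.1 0 0 0 0;0.1 0 0 0 0;0.1 0 0 0 0;0.1 0 0 0 0"

```text
t: 14.82
eef_pos: [0.4853, 0.3113, 0.2067]
tcp_rot: [-0.0, 0.461, 0.887, -0.0]
contact_force: [0.1, 0.5, -0.7]
gripper_width: 0.034
grip_force: 0.0
```

>>> arm_command --steps "0.1 0 0 20 0;0.1 0 0 50 0;0.1 0 0 90 0;0.1 0 0 125 0;0.1 0 0 125 0;0.1 0 0 125 0"

```text
t: 15.32
eef_pos: [0.4852, 0.3113, 0.3335]
tcp_rot: [0.001, 0.461, 0.887, 0.002]
contact_force: [-0.3, 0.7, -0.4]
gripper_width: 0.0099
grip_force: 0.0
```

```bash
python3 - <<'E'
from h import *
p,y=state()
E
```

```text
t 15.32 tcp [485.2 311.3 333.5] yaw 35.07 q [ 0.46  0.5   1.76  0.    0.88 -0.16] w 9.9 grip 0.0 F [-0.3  0.7 -0.4]
```

I lifted before the slow fingers reached the narrow bar. I'll reopen and check that the cover hasn't moved.

>>> arm_command --steps "1 0 0 0 0;1 0 0 0 0;1 0 0 0 0;1 0 0 0 0;1 0 0 0 0;1 0 0 0 0;1 0 0 0 0;1 0 0 0 0"

```text
t: 15.98
eef_pos: [0.4853, 0.3113, 0.3316]
tcp_rot: [-0.0, 0.461, 0.887, -0.0]
contact_force: [-0.0, -0.2, -1.0]
gripper_width: 0.0573
grip_force: 0.0
```

```bash
python3 - <<'E'
from h import *
p,y=state(); c,im,d,P=cloud('wrist')
z=P[...,2]; near=np.hypot(P[...,0]-.485,P[...,1]-.31)<.09
for b in blobs(near&(z>.036)&(z<.06),60): q=P[b]; print('bar',rect(q[:,:2]),'z',np.median(q[:,2]))
E
```

```text
t 15.98 tcp [485.3 311.3 331.6] yaw 35.06 q [ 0.46  0.51  1.76  0.    0.88 -0.16] w 57.3 grip 0.0 F [-0.  -0.2 -1. ]
bar [484.1 310.5  79.3  22.  -54.5] z 0.04863898174353165
```

>>> arm_command --steps "0.6 0 0 -40 0.004;0.6 0 0 -80 0.004;0.6 0 0 -110 0.004;0.6 0 0 -120 0.004;0.6 0 0 -126 0.004;0.6 0 0 -126 0.004;0.1 0 0 -126 0.004;0.1 0 0 -126 0.004"

```text
t: 16.7
eef_pos: [0.4857, 0.3115, 0.2075]
tcp_rot: [0.001, 0.459, 0.888, 0.001]
contact_force: [0.4, 0.4, 0.3]
gripper_width: 0.0486
grip_force: 0.0
```

>>> arm_command --steps "0.1 0 0 0 0;0.1 0 0 0 0;0.1 0 0 0 0;0.1 0 0 0 0;0.1 0 0 0 0;0.1 0 0 0 0;0.1 0 0 0 0;0.1 0 0 0 0"

```text
t: 17.37
eef_pos: [0.4853, 0.3113, 0.2062]
tcp_rot: [0.0, 0.459, 0.888, 0.0]
contact_force: [-1.8, -0.9, 5.6]
gripper_width: 0.0219
grip_force: 40.0
```

>>> arm_command --steps "0.1 0 0 0 0;0.1 0 0 0 0;0.1 0 0 0 0;0.1 0 0 0 0"

```text
t: 17.7
eef_pos: [0.4853, 0.3113, 0.2062]
tcp_rot: [0.0, 0.46, 0.888, 0.0]
contact_force: [-0.9, -0.2, 6.9]
gripper_width: 0.0218
grip_force: 40.0
```

>>> arm_command --steps "0.1 0 0 20 0;0.1 0 0 50 0;0.1 0 0 90 0;0.1 0 0 129 0;0.1 0 0 129 0;0.1 0 0 129 0"

```text
t: 18.2
eef_pos: [0.4852, 0.3113, 0.3364]
tcp_rot: [0.001, 0.459, 0.888, 0.002]
contact_force: [0.6, -0.6, -1.7]
gripper_width: 0.022
grip_force: 40.0
```

>>> arm_command --steps "0.1 12 -35 0 -0.06;0.1 24 -70 0 -0.12;0.1 36 -105 0 -0.18;0.1 48 -140 0 -0.23;0.1 60 -175 0 -0.28;0.1 68 -196 0 -0.324;0.1 68 -196 0 -0.324"

```text
t: 18.78
eef_pos: [0.5544, 0.1116, 0.3327]
tcp_rot: [-0.001, 0.599, 0.801, -0.001]
contact_force: [-0.4, -0.2, -1.8]
gripper_width: 0.0215
grip_force: 40.0
```

>>> arm_command --steps "0.1 12 -35 0 -0.06;0.1 24 -70 0 -0.12;0.1 36 -105 0 -0.18;0.1 48 -140 0 -0.23;0.1 60 -175 0 -0.28;0.1 67 -196 0 -0.324;0.1 67 -196 0 -0.324;0.1 67 -196 0 -0.324"

```text
t: 19.45
eef_pos: [0.6202, -0.0812, 0.3327]
tcp_rot: [-0.001, 0.719, 0.695, -0.001]
contact_force: [-0.0, -0.1, -1.6]
gripper_width: 0.0215
grip_force: 40.0
```

>>> arm_command --steps "0.1 0 0 -20 0;0.1 0 0 -31 0;0.1 0 0 -31 0;0.1 0 0 -31 0"

```text
t: 19.78
eef_pos: [0.6201, -0.0796, 0.3029]
tcp_rot: [-0.001, 0.718, 0.696, -0.001]
contact_force: [-0.5, -0.4, -2.5]
gripper_width: 0.022
grip_force: 40.0
```

```bash
python3 - <<'E'
from h import *
p,y=state(); c,im,d,P=cloud('wrist'); np.savez('w8.npz',im=im,d=d)
m=(abs(P[...,2]-.11)<.02); print('board z',np.nanmedian(P[m][:,2]))
save('w8.png',cv2.resize(im[70:270,220:420],None,fx=2.9,fy=2.9,interpolation=cv2.INTER_CUBIC))
E
```

```text
t 19.78 tcp [620.1 -79.6 302.9] yaw -1.74 q [-0.23  0.6   1.66  0.    0.88 -0.2 ] w 22.0 grip 40.0 F [-0.5 -0.4 -2.5]
board z 0.109669256340822
```

View pics/w8.png

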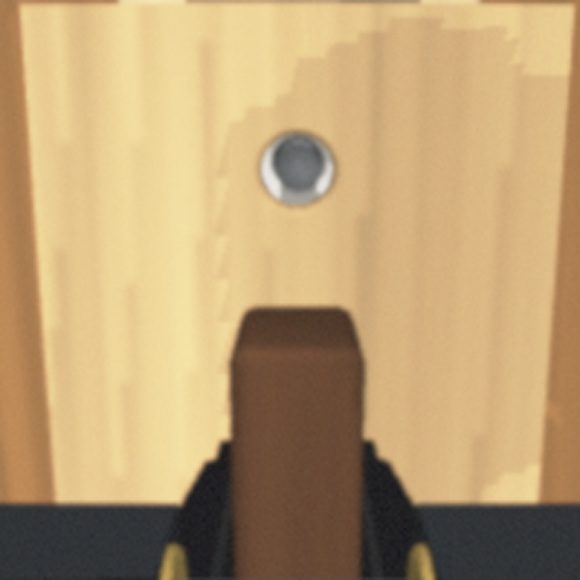

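The pin tip (298,165) sits almost concentric in the hole (299,168).

```bash
python3 - <<'E'
from h import *
c=cam('wrist'); p,y=state(); s=lambda u,v:[220+u/2.9,70+v/2.9]
print('tip',plane(c,[s(298,165)],.081)*1000,'hole',plane(c,[s(299,168)],.1097)*1000)
E
```

```text
t 19.83 tcp [620.3 -79.8 303.7] yaw -1.75 q [-0.23  0.6   1.66  0.    0.88 -0.2 ] w 21.9 grip 40.0 F [-0.2 -0.9 -1.5]
tip [[622.11554087 -16.34134305  81.        ]] hole [[622.28633023 -15.41658017 109.7       ]]
```

>>> arm_command --steps "0.1 -0.2 -0.9 0 -0.002;0.1 -0.2 -0.9 -10 -0.002;0.1 -0.2 -0.9 -20 -0.002;0.1 -0.2 -0.9 -30 -0.002;0.1 -0.2 -0.9 -38 -0.002;0.1 -0.2 -0.9 -44 -0.002;0.1 -0.2 -0.9 -47 -0.002;0.1 -0.2 -0.9 -47 -0.002"

```text
t: 20.5
eef_pos: [0.62, -0.0816, 0.2558]
tcp_rot: [-0.001, 0.719, 0.695, -0.0]
contact_force: [0.2, -0.0, -1.8]
gripper_width: 0.0221
grip_force: 40.0
```

>>> arm_command --steps "0.1 0 0 -2 0;0.1 0 0 -3 0;0.1 0 0 -4 0;0.1 0 0 -4 0"

```text
t: 20.83
eef_pos: [0.6201, -0.0816, 0.2542]
tcp_rot: [0.001, 0.719, 0.695, 0.0]
contact_force: [-2.7, -0.2, 8.9]
gripper_width: 0.0218
grip_force: 40.0
```

>>> arm_command --steps "1 0 0 0 0;1 0 0 0 0;1 0 0 0 0;1 0 0 0 0;1 0 0 30 0;1 0 0 60 0;1 0 0 90 0;1 0 0 90 0" --force 20

```text
t: 21.5
eef_pos: [0.6208, -0.0817, 0.3483]
tcp_rot: [0.003, 0.719, 0.695, 0.002]
contact_force: [0.3, 0.3, 0.0]
gripper_width: 0.0697
grip_force: 0.0
```

>>> arm_command --steps "1 0 40 20 0.03;1 0 80 20 0.03;1 0 122 20 0.03;1 0 122 20 0.03;1 0 122 20 0.03;1 0 122 20 0.03"

```text
t: 22.0
eef_pos: [0.6201, 0.0403, 0.3624]
tcp_rot: [-0.0, 0.708, 0.706, -0.0]
contact_force: [0.4, -0.1, -0.1]
gripper_width: 0.095
grip_force: 0.0
```

```bash
cat >> h.py <<'E'
def rim(P,x,y,z,R=.045):
    """rim circle fit to depth points near height z"""
    m=(np.hypot(P[...,0]-x,P[...,1]-y)<R)&(abs(P[...,2]-z)<.006); q=P[m]
    if len(q)<20: return None
    xy=q[:,:2]
    for _ in range(3):
        e,r=circ(xy); k=abs(np.hypot(*(xy-e/1000).T)*1000-r)<3; xy=xy[k]
    return e.round(1),round(r,1),len(xy),np.median(q[:,2]).round(4)
E
python3 - <<'E'
from h import *
p,y=state(); c,im,d,P=cloud('wrist'); np.savez('w9.npz',im=im,d=d); save('w9.png',im)
print('fixed',rim(P,.622,.08,.092)); 
c,im,d,P=cloud('top'); save('top9.png',im); print('top fixed',rim(P,.622,.08,.092))
for q in [(.573,.402),(.343,.272),(.340,-.276),(.579,-.435)]: print(rim(P,*q,.072))
m=(abs(P[...,0]-.62)<.045)&(abs(P[...,1]+.08)<.09)
z=P[...,2][m]; print('cover z pct',np.nanpercentile(z,[10,30,50,70,95]).round(4))
c,im,d,P=cloud('side'); print('side fixed',rim(P,.622,.08,.092))
for q in [(.573,.402),(.343,.272),(.340,-.276),(.579,-.435)]: print(rim(P,*q,.072))
E
```

```text
t 22.0 tcp [620.1  40.3 362.4] yaw -0.18 q [-0.04  0.53  1.62 -0.    1.   -0.04] w 95.0 grip 0.0 F [ 0.4 -0.1 -0.1]
fixed (array([624.3,  79. ]), np.float64(30.0), 890, np.float64(0.0925))
top fixed None
(array([573.1, 404. ]), np.float64(30.2), 86, np.float64(0.071))
(array([343.7, 272.8]), np.float64(29.8), 37, np.float64(0.0724))
(array([ 340.3, -274.2]), np.float64(30.3), 83, np.float64(0.0713))
(array([ 579. , -433.5]), np.float64(30.9), 92, np.float64(0.0708))
cover z pct [0.0569 0.0599 0.0626 0.0977 0.5071]
side fixed (array([623.6,  75. ]), np.float64(30.5), 70, np.float64(0.0896))
(array([572.8, 400.5]), np.float64(31.4), 45, np.float64(0.0686))
(array([339.8, 268. ]), np.float64(30.6), 61, np.float64(0.0696))
(array([ 339.1, -280. ]), np.float64(30.5), 154, np.float64(0.0705))
(array([ 578.5, -438.4]), np.float64(30.2), 174, np.float64(0.0707))
```

View pics/top9.png

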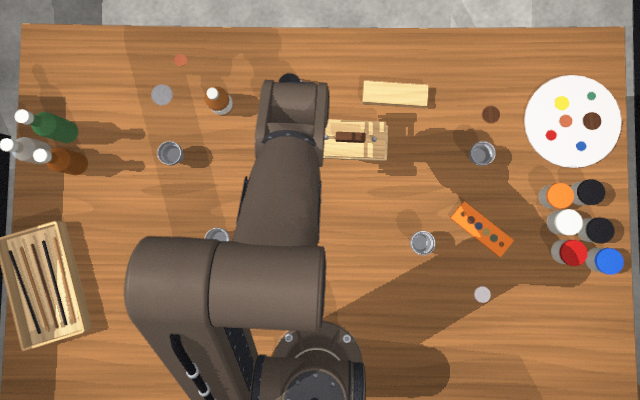

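The cover lies flush, at about 60 mm on top. The four loose cups are unmoved at (169,153), (216,237), (423,243) and (483,153), and the fixed cup reads (624, 79). I'll go to the +y far cup.

>>> arm_command --steps "1 -24 180 0 0;1 -24 180 0 0;1 -24 180 0 0;1 -24 180 0 0;1 -24 180 0 0;1 -24 180 0 0"

```text
t: 22.65
eef_pos: [0.5957, 0.2225, 0.3626]
tcp_rot: [-0.0, 0.708, 0.707, 0.0]
contact_force: [0.1, -1.3, 0.4]
gripper_width: 0.0956
grip_force: 0.0
```

>>> arm_command --steps "1 -23 180 -30 0;1 -23 180 -30 0;1 -23 180 -30 0;1 -23 180 -30 0;1 -23 180 -30 0;1 -23 180 -30 0;1 -23 180 -30 0;1 -23 180 -30 0"

```text
t: 23.32
eef_pos: [0.574, 0.3984, 0.3329]
tcp_rot: [0.0, 0.709, 0.705, -0.0]
contact_force: [0.3, 0.0, 0.3]
gripper_width: 0.0951
grip_force: 0.0
```

```bash
python3 - <<'E'
from h import *
p,y=state(); c,im,d,P=cloud('wrist'); print(rim(P,.573,.402,.072))
E
```

```text
t 23.32 tcp [574.  398.4 332.9] yaw -0.32 q [ 0.51  0.66  1.43 -0.    1.04  0.52] w 95.1 grip 0.0 F [0.3 0.  0.3]
(array([573.9, 403.8]), np.float64(30.2), 973, np.float64(0.0724))
```

>>> arm_command --steps "1 0 3 -30 0;1 0 3 -60 0;1 0 3 -80 0;1 0 3 -90 0;1 0 3 -90 0;1 0 3 -90 0;0.4 0 3 -90 0;0.4 0 3 -90 0" --force 25

```text
t: 24.03
eef_pos: [0.5735, 0.4033, 0.2445]
tcp_rot: [0.0, 0.709, 0.706, 0.001]
contact_force: [0.5, 0.0, -0.0]
gripper_width: 0.0866
grip_force: 0.0
```

>>> arm_command --steps "0.4 0 0 0 0;0.4 0 0 0 0;0.4 0 0 0 0;0.4 0 0 0 0;0.4 0 0 0 0;0.4 0 0 0 0;0.4 0 0 0 0"

```text
t: 24.62
eef_pos: [0.5732, 0.4035, 0.2431]
tcp_rot: [0.0, 0.709, 0.706, 0.0]
contact_force: [0.8, 0.1, 4.2]
gripper_width: 0.0622
grip_force: 25.0
```

>>> arm_command --steps "0.4 0 0 20 0;0.4 0 0 60 0;0.4 0 0 100 0;0.4 0 0 120 0;0.4 0 0 120 0;0.4 0 0 120 0"

```text
t: 25.12
eef_pos: [0.5728, 0.4033, 0.3632]
tcp_rot: [0.0, 0.708, 0.706, 0.0]
contact_force: [0.1, 0.9, -2.6]
gripper_width: 0.0626
grip_force: 25.0
```

```bash
python3 - <<'E'
from h import *
p,y=state(); c,im,d,P=cloud('wrist'); save('w10.png',im); print(rim(P,p[0],p[1],p[2]-.170)); np.savez('w10.npz',im=im,d=d)
E
```

```text
t 25.12 tcp [572.8 403.3 363.2] yaw -0.22 q [ 0.52  0.64  1.4  -0.    1.1   0.52] w 62.6 grip 25.0 F [ 0.1  0.9 -2.6]
(array([572.4, 403.5]), np.float64(30.5), 1892, np.float64(0.1928))
```

View pics/w10.png

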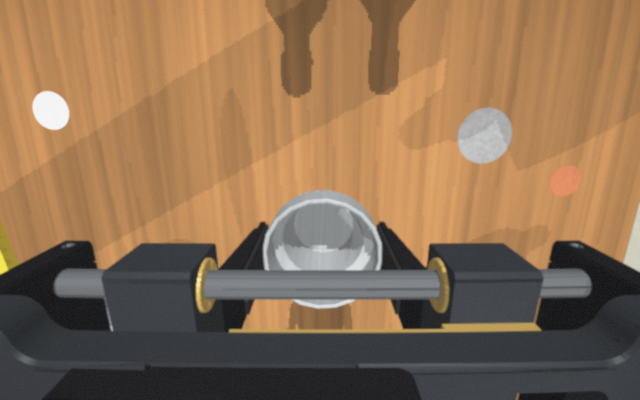

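The cup is held upright, its rim circle centred at about (322,255) and within 0.5 mm of the tool axis.

>>> arm_command --steps "0.4 26 -162 0 0;0.4 26 -162 0 0;0.4 26 -162 0 0;0.4 26 -162 0 0;0.4 26 -162 0 0;0.4 26 -162 0 0"

```text
t: 25.67
eef_pos: [0.5995, 0.2393, 0.3607]
tcp_rot: [-0.001, 0.71, 0.705, -0.002]
contact_force: [-0.3, -0.0, -1.5]
gripper_width: 0.0625
grip_force: 25.0
```

>>> arm_command --steps "0.4 26 -163 0 0;0.4 26 -163 0 0;0.4 26 -163 0 0;0.4 26 -163 0 0;0.4 26 -163 0 0;0.4 26 -163 0 0;0.4 26 -163 0 0;0.4 26 -163 0 0"

```text
t: 26.33
eef_pos: [0.6249, 0.08, 0.362]
tcp_rot: [-0.0, 0.708, 0.706, -0.0]
contact_force: [0.6, 1.0, -1.1]
gripper_width: 0.0628
grip_force: 25.0
```

>>> arm_command --steps "0.4 0 0 0 0;0.4 0 0 0 0"

```text
t: 26.5
eef_pos: [0.6249, 0.0797, 0.3626]
tcp_rot: [-0.0, 0.708, 0.706, -0.0]
contact_force: [0.3, 0.3, -1.3]
gripper_width: 0.0622
grip_force: 25.0
```

```bash
python3 - <<'E'
from h import *
p,y=state()
E
```

```text
t 26.5 tcp [624.9  79.7 362.6] yaw -0.13 q [0.02 0.54 1.59 0.   1.01 0.02] w 62.2 grip 25.0 F [ 0.3  0.3 -1.3]
```

>>> arm_command --steps "0.4 0 -1 -15 0;0.4 0 -1 -30 0;0.4 0 -1 -42 0;0.4 0 -1 -52 0;0.4 0 -1 -60 0;0.4 0 -1 -67 0;0.4 0 -1 -72 0;0.4 0 -1 -72 0"

```text
t: 27.17
eef_pos: [0.625, 0.0775, 0.2899]
tcp_rot: [-0.0, 0.709, 0.706, -0.0]
contact_force: [0.1, -0.4, -1.4]
gripper_width: 0.0625
grip_force: 25.0
```

>>> arm_command --steps "0.4 0 0 -2 0;0.4 0 0 -4 0;0.4 0 0 -5 0;0.4 0 0 -5 0"

```text
t: 27.5
eef_pos: [0.6251, 0.0777, 0.2871]
tcp_rot: [0.0, 0.709, 0.706, 0.001]
contact_force: [-3.7, 3.7, 8.2]
gripper_width: 0.0619
grip_force: 25.0
```

>>> arm_command --steps "1 0 0 0 0;1 0 0 0 0;1 0 0 0 0;1 0 0 0 0;1 0 0 20 0;1 0 0 50 0;1 0 0 80 0;1 0 0 80 0"

```text
t: 28.17
eef_pos: [0.6257, 0.0774, 0.3713]
tcp_rot: [0.003, 0.709, 0.706, 0.003]
contact_force: [1.2, -0.5, 0.9]
gripper_width: 0.0948
grip_force: 0.0
```

>>> arm_command --steps "1 0 0 0 0;1 0 0 0 0"

```text
t: 28.33
eef_pos: [0.6249, 0.0773, 0.3652]
tcp_rot: [-0.0, 0.709, 0.706, -0.0]
contact_force: [-0.1, 0.7, 0.0]
gripper_width: 0.0954
grip_force: 0.0
```

```bash
python3 - <<'E'
from h import *
p,y=state(); c,im,d,P=cloud('wrist'); print('stack',rim(P,.6245,.078,.116),rim(P,.6245,.078,.092)); np.savez('w11.npz',im=im,d=d)
c,im,d,P=cloud('side');
for q in [(.343,.272),(.340,-.276),(.579,-.435)]: print(rim(P,*q,.072))
print('side stack',rim(P,.624,.077,.114))
E
```

```text
t 28.33 tcp [624.9  77.3 365.2] yaw -0.23 q [ 0.02  0.54  1.59 -0.    1.01  0.02] w 95.4 grip 0.0 F [-0.1  0.7  0. ]
stack (array([625.4,  79.3]), np.float64(30.2), 1110, np.float64(0.1163)) (array([624.9,  79.7]), np.float64(25.7), 1092, np.float64(0.0951))
(array([339.6, 268.3]), np.float64(30.7), 64, np.float64(0.0694))
(array([ 339.2, -279.8]), np.float64(30.6), 148, np.float64(0.0707))
(array([ 578.7, -438.4]), np.float64(30.5), 176, np.float64(0.0705))
side stack (array([624.4,  74.5]), np.float64(30.8), 90, np.float64(0.1126))
```

The first cup is home, its rim at 116 mm as expected. On to the near +y cup.

>>> arm_command --steps "1 -141 96 0 0;1 -141 96 0 0;1 -141 96 0 0;1 -141 96 0 0;1 -141 96 0 0;1 -141 96 0 0"

```text
t: 28.93
eef_pos: [0.4827, 0.1745, 0.3654]
tcp_rot: [-0.0, 0.708, 0.707, -0.001]
contact_force: [0.6, 0.0, 0.2]
gripper_width: 0.0948
grip_force: 0.0
```

>>> arm_command --steps "1 -141 97 -30 0;1 -141 97 -30 0;1 -141 97 -30 0;1 -141 97 -30 0;1 -141 97 -30 0;1 -141 97 -30 0;1 -141 97 -30 0;1 -141 97 -30 0"

```text
t: 29.6
eef_pos: [0.3447, 0.27, 0.3358]
tcp_rot: [0.0, 0.709, 0.705, 0.0]
contact_force: [1.2, 0.3, -0.4]
gripper_width: 0.0951
grip_force: 0.0
```

```bash
python3 - <<'E'
from h import *
p,y=state(); c,im,d,P=cloud('wrist'); print(rim(P,.342,.271,.072))
E
```

```text
t 29.6 tcp [344.7 270.  335.8] yaw -0.3 q [ 0.51  0.33  2.08 -0.    0.73  0.52] w 95.1 grip 0.0 F [ 1.2  0.3 -0.4]
(array([342.8, 271.2]), np.float64(30.2), 970, np.float64(0.0724))
```

>>> arm_command --steps "1 0 0.7 -30 0;1 0 0.7 -60 0;1 0 0.7 -83 0;1 0 0.7 -93 0;1 0 0.7 -93 0;1 0 0.7 -93 0;0.4 0 0.7 -93 0;0.4 0 0.7 -93 0"

```text
t: 30.32
eef_pos: [0.3436, 0.271, 0.2437]
tcp_rot: [0.0, 0.709, 0.705, 0.001]
contact_force: [0.0, 0.3, 0.1]
gripper_width: 0.0865
grip_force: 0.0
```

>>> arm_command --steps "0.4 0 0 0 0;0.4 0 0 0 0;0.4 0 0 0 0;0.4 0 0 0 0;0.4 0 0 0 0;0.4 0 0 0 0;0.4 0 0 0 0"

```text
t: 30.9
eef_pos: [0.3432, 0.2712, 0.2431]
tcp_rot: [0.0, 0.708, 0.706, 0.0]
contact_force: [1.2, -0.4, 5.2]
gripper_width: 0.0623
grip_force: 25.0
```

>>> arm_command --steps "0.4 0 0 20 0;0.4 0 0 60 0;0.4 0 0 100 0;0.4 0 0 145 0;0.4 0 0 145 0;0.4 0 0 145 0"

```text
t: 31.4
eef_pos: [0.3428, 0.271, 0.3896]
tcp_rot: [0.001, 0.708, 0.706, 0.002]
contact_force: [-0.1, -0.1, -2.4]
gripper_width: 0.0625
grip_force: 25.0
```

```bash
python3 - <<'E'
from h import *
p,y=state(); c,im,d,P=cloud('wrist'); print(rim(P,p[0],p[1],p[2]-.170))
E
```

```text
t 31.4 tcp [342.8 271.  389.6] yaw -0.22 q [ 0.52  0.24  2.02 -0.    0.88  0.52] w 62.5 grip 25.0 F [-0.1 -0.1 -2.4]
(array([343. , 271.3]), np.float64(30.5), 1881, np.float64(0.219))
```

>>> arm_command --steps "0.4 141 -96 0 0;0.4 141 -96 0 0;0.4 141 -96 0 0;0.4 141 -96 0 0;0.4 141 -96 0 0;0.4 141 -96 0 0"

```text
t: 31.95
eef_pos: [0.4856, 0.1737, 0.385]
tcp_rot: [-0.001, 0.71, 0.705, -0.002]
contact_force: [-1.1, 0.7, -2.1]
gripper_width: 0.0622
grip_force: 25.0
```

>>> arm_command --steps "0.4 141 -96 0 0;0.4 141 -96 0 0;0.4 141 -96 0 0;0.4 141 -96 0 0;0.4 141 -96 0 0;0.4 141 -96 0 0;0.4 141 -96 0 0;0.4 141 -96 0 0"

```text
t: 32.62
eef_pos: [0.624, 0.0803, 0.387]
tcp_rot: [-0.001, 0.708, 0.706, -0.001]
contact_force: [0.5, -0.1, -1.8]
gripper_width: 0.0625
grip_force: 25.0
```

>>> arm_command --steps "0.4 0 0 0 0;0.4 0 0 0 0;0.4 0 0 0 0"

```text
t: 32.87
eef_pos: [0.6246, 0.0798, 0.3881]
tcp_rot: [0.0, 0.708, 0.706, 0.0]
contact_force: [0.0, -0.1, -1.4]
gripper_width: 0.0627
grip_force: 25.0
```

```bash
python3 - <<'E'
from h import *
p,y=state(); c,im,d,P=cloud('wrist'); print(rim(P,p[0],p[1],p[2]-.170))
E
```

```text
t 32.87 tcp [624.6  79.8 388.1] yaw -0.18 q [0.02 0.51 1.57 0.   1.06 0.03] w 62.7 grip 25.0 F [ 0.  -0.1 -1.4]
(array([624.1,  79.7]), np.float64(30.5), 1889, np.float64(0.2174))
```

>>> arm_command --steps "0.4 0.4 -0.7 -15 0;0.4 0.4 -0.7 -30 0;0.4 0.4 -0.7 -43 0;0.4 0.4 -0.7 -53 0;0.4 0.4 -0.7 -61 0;0.4 0.4 -0.7 -68 0;0.4 0.4 -0.7 -73 0;0.4 0.4 -0.7 -73 0"

```text
t: 33.58
eef_pos: [0.6254, 0.0784, 0.314]
tcp_rot: [-0.0, 0.709, 0.706, -0.0]
contact_force: [-0.5, -0.4, -1.1]
gripper_width: 0.0622
grip_force: 25.0
```

>>> arm_command --steps "0.4 0 0 -2 0;0.4 0 0 -4 0;0.4 0 0 -5.5 0;0.4 0 0 -5.5 0"

```text
t: 33.92
eef_pos: [0.6256, 0.0784, 0.3111]
tcp_rot: [0.001, 0.708, 0.706, 0.001]
contact_force: [-3.1, -0.6, 11.6]
gripper_width: 0.0622
grip_force: 25.0
```

>>> arm_command --steps "1 0 0 0 0;1 0 0 0 0;1 0 0 0 0;1 0 0 0 0;1 0 0 20 0;1 0 0 50 0;1 0 0 80 0;1 0 0 80 0"

```text
t: 34.58
eef_pos: [0.626, 0.0785, 0.3948]
tcp_rot: [0.003, 0.708, 0.706, 0.003]
contact_force: [-0.1, -0.4, 0.9]
gripper_width: 0.0952
grip_force: 0.0
```

>>> arm_command --steps "1 0 0 0 0;1 0 0 0 0"

```text
t: 34.75
eef_pos: [0.6253, 0.0784, 0.3886]
tcp_rot: [-0.0, 0.709, 0.706, -0.0]
contact_force: [0.3, -0.4, -0.3]
gripper_width: 0.095
grip_force: 0.0
```

```bash
python3 - <<'E'
from h import *
p,y=state(); c,im,d,P=cloud('wrist'); print('stack',rim(P,.6245,.078,.140))
c,im,d,P=cloud('side');
for q in [(.340,-.276),(.579,-.435)]: print(rim(P,*q,.072))
E
```

```text
t 34.75 tcp [625.3  78.4 388.6] yaw -0.23 q [0.02 0.51 1.56 0.   1.06 0.02] w 95.0 grip 0.0 F [ 0.3 -0.4 -0.3]
stack (array([625.1,  78.5]), np.float64(30.2), 1120, np.float64(0.1403))
(array([ 338.8, -280. ]), np.float64(30.5), 151, np.float64(0.0706))
(array([ 578.7, -438.4]), np.float64(30.5), 183, np.float64(0.0704))
```

>>> arm_command --steps "1 -143 -177 0 0;1 -143 -177 0 0;1 -143 -177 0 0;1 -143 -177 0 0;1 -143 -177 0 0;1 -143 -177 0 0;1 -143 -177 0 0"

```text
t: 35.43
eef_pos: [0.4805, -0.1009, 0.3886]
tcp_rot: [-0.001, 0.71, 0.705, -0.001]
contact_force: [0.7, 0.2, 0.3]
gripper_width: 0.0954
grip_force: 0.0
```

>>> arm_command --steps "1 -142 -177 -50 0;1 -142 -177 -50 0;1 -142 -177 -50 0;1 -142 -177 -50 0;1 -142 -177 -50 0;1 -142 -177 -50 0;1 -142 -177 -50 0;1 -142 -177 -50 0"

```text
t: 36.1
eef_pos: [0.3403, -0.2763, 0.3385]
tcp_rot: [-0.001, 0.709, 0.705, 0.0]
contact_force: [0.3, 0.2, -0.4]
gripper_width: 0.0951
grip_force: 0.0
```

```bash
python3 - <<'E'
from h import *
p,y=state(); c,im,d,P=cloud('wrist'); print(rim(P,.340,-.276,.072))
E
```

```text
t 36.1 tcp [ 340.3 -276.3  338.5] yaw -0.38 q [-0.83  0.33  2.07  0.    0.74 -0.83] w 95.1 grip 0.0 F [ 0.3  0.2 -0.4]
(array([ 339.7, -276. ]), np.float64(30.2), 927, np.float64(0.0724))
```

>>> arm_command --steps "1 -0.3 0.3 -30 0;1 -0.3 0.3 -60 0;1 -0.3 0.3 -85 0;1 -0.3 0.3 -96 0;1 -0.3 0.3 -96 0;1 -0.3 0.3 -96 0;0.4 -0.3 0.3 -96 0;0.4 -0.3 0.3 -96 0"

```text
t: 36.82
eef_pos: [0.3406, -0.2751, 0.2442]
tcp_rot: [0.001, 0.708, 0.706, 0.0]
contact_force: [0.4, 0.4, 0.3]
gripper_width: 0.0862
grip_force: 0.0
```

>>> arm_command --steps "0.4 0 0 0 0;0.4 0 0 0 0;0.4 0 0 0 0;0.4 0 0 0 0;0.4 0 0 0 0;0.4 0 0 0 0;0.4 0 0 0 0"

```text
t: 37.4
eef_pos: [0.3403, -0.2754, 0.2436]
tcp_rot: [0.0, 0.709, 0.706, 0.0]
contact_force: [0.5, 0.5, 5.6]
gripper_width: 0.0619
grip_force: 25.0
```

>>> arm_command --steps "0.4 0 0 20 0;0.4 0 0 60 0;0.4 0 0 100 0;0.4 0 0 140 0;0.4 0 0 170 0;0.4 0 0 170 0;0.4 0 0 170 0"

```text
t: 37.98
eef_pos: [0.3399, -0.2751, 0.4142]
tcp_rot: [0.001, 0.709, 0.706, -0.0]
contact_force: [-0.4, 0.3, -2.2]
gripper_width: 0.062
grip_force: 25.0
```

```bash
python3 - <<'E'
from h import *
p,y=state(); c,im,d,P=cloud('wrist'); print(rim(P,p[0],p[1],p[2]-.170))
E
```

```text
t 37.98 tcp [ 339.9 -275.1  414.2] yaw -0.23 q [-0.83  0.21  1.98  0.    0.95 -0.83] w 62.0 grip 25.0 F [-0.4  0.3 -2.2]
(array([ 339.7, -276.2]), np.float64(30.5), 1847, np.float64(0.2432))
```

>>> arm_command --steps "0.4 143 177 0 0;0.4 143 177 0 0;0.4 143 177 0 0;0.4 143 177 0 0;0.4 143 177 0 0;0.4 143 177 0 0;0.4 143 177 0 0"

```text
t: 38.62
eef_pos: [0.485, -0.0956, 0.411]
tcp_rot: [-0.002, 0.707, 0.707, -0.001]
contact_force: [-1.5, 0.3, -1.8]
gripper_width: 0.0615
grip_force: 25.0
```

>>> arm_command --steps "0.4 142.4 178 0 0;0.4 142.4 178 0 0;0.4 142.4 178 0 0;0.4 142.4 178 0 0;0.4 142.4 178 0 0;0.4 142.4 178 0 0;0.4 142.4 178 0 0;0.4 142.4 178 0 0"

```text
t: 39.28
eef_pos: [0.6258, 0.0798, 0.4107]
tcp_rot: [-0.001, 0.708, 0.706, -0.002]
contact_force: [-1.1, 0.2, -1.6]
gripper_width: 0.0617
grip_force: 25.0
```

>>> arm_command --steps "0.4 0 0 0 0;0.4 0 0 0 0;0.4 0 0 0 0"

```text
t: 39.53
eef_pos: [0.6252, 0.0785, 0.4131]
tcp_rot: [-0.0, 0.709, 0.705, -0.0]
contact_force: [0.5, -0.6, -1.2]
gripper_width: 0.0617
grip_force: 25.0
```

```bash
python3 - <<'E'
from h import *
p,y=state(); c,im,d,P=cloud('wrist'); print(rim(P,p[0],p[1],p[2]-.170))
E
```

```text
t 39.53 tcp [625.2  78.5 413.1] yaw -0.31 q [ 0.02  0.49  1.54 -0.    1.12  0.03] w 61.7 grip 25.0 F [ 0.5 -0.6 -1.2]
(array([624.6,  77.6]), np.float64(30.4), 1844, np.float64(0.2417))
```

>>> arm_command --steps "0.4 0.3 1 -15 0;0.4 0.3 1 -30 0;0.4 0.3 1 -43 0;0.4 0.3 1 -53 0;0.4 0.3 1 -61 0;0.4 0.3 1 -68 0;0.4 0.3 1 -73 0;0.4 0.3 1 -73 0"

```text
t: 40.25
eef_pos: [0.6258, 0.0806, 0.3395]
tcp_rot: [-0.0, 0.709, 0.706, -0.0]
contact_force: [-0.5, 0.1, -1.5]
gripper_width: 0.0616
grip_force: 25.0
```

>>> arm_command --steps "0.4 0 0 -2 0;0.4 0 0 -4 0;0.4 0 0 -5.5 0;0.4 0 0 -5.5 0"

```text
t: 40.58
eef_pos: [0.626, 0.0806, 0.3359]
tcp_rot: [0.001, 0.708, 0.706, 0.001]
contact_force: [-0.6, -0.9, 5.0]
gripper_width: 0.0618
grip_force: 25.0
```

>>> arm_command --steps "1 0 0 0 0;1 0 0 0 0;1 0 0 0 0;1 0 0 0 0;1 0 0 20 0;1 0 0 50 0;1 0 0 80 0;1 0 0 80 0"

```text
t: 41.25
eef_pos: [0.6263, 0.0808, 0.4204]
tcp_rot: [0.003, 0.708, 0.706, 0.003]
contact_force: [1.2, -0.2, 0.9]
gripper_width: 0.0948
grip_force: 0.0
```

>>> arm_command --steps "1 0 0 0 0;1 0 0 0 0"

```text
t: 41.42
eef_pos: [0.6257, 0.0807, 0.4141]
tcp_rot: [-0.0, 0.709, 0.706, -0.0]
contact_force: [1.1, -0.6, -0.9]
gripper_width: 0.0952
grip_force: 0.0
```

```bash
python3 - <<'E'
from h import *
p,y=state(); c,im,d,P=cloud('wrist'); print('stack',rim(P,.6245,.078,.164))
c,im,d,P=cloud('side');
for q in [(.579,-.435)]: print(rim(P,*q,.072))
E
```

```text
t 41.42 tcp [625.7  80.7 414.1] yaw -0.23 q [ 0.02  0.49  1.53 -0.    1.12  0.03] w 95.2 grip 0.0 F [ 1.1 -0.6 -0.9]
stack (array([625.7,  77.5]), np.float64(30.2), 1103, np.float64(0.1643))
(array([ 578.3, -438.5]), np.float64(30.3), 171, np.float64(0.0706))
```

>>> arm_command --steps "1 -23 -257 0 0;1 -23 -257 0 0;1 -23 -257 0 0;1 -23 -257 0 0;1 -23 -257 0 0;1 -23 -257 0 0;1 -23 -257 0 0;1 -23 -257 0 0"

```text
t: 42.18
eef_pos: [0.6025, -0.179, 0.4134]
tcp_rot: [-0.001, 0.71, 0.704, -0.0]
contact_force: [-0.5, 0.3, -0.0]
gripper_width: 0.0945
grip_force: 0.0
```

>>> arm_command --steps "1 -24 -258 -80 0;1 -24 -258 -80 0;1 -24 -258 -80 0;1 -24 -258 -80 0;1 -24 -258 -80 0;1 -24 -258 -80 0;1 -24 -258 -80 0;1 -24 -258 -80 0"

```text
t: 42.85
eef_pos: [0.5784, -0.4368, 0.3315]
tcp_rot: [-0.002, 0.709, 0.705, -0.0]
contact_force: [0.6, -0.4, 0.2]
gripper_width: 0.095
grip_force: 0.0
```

>>> arm_command --steps "1 0 0 0 0;1 0 0 0 0"

```text
t: 43.02
eef_pos: [0.5797, -0.4325, 0.3346]
tcp_rot: [-0.0, 0.708, 0.706, 0.0]
contact_force: [-0.0, 1.0, 0.1]
gripper_width: 0.0951
grip_force: 0.0
```

```bash
python3 - <<'E'
from h import *
p,y=state(); c,im,d,P=cloud('wrist'); print(rim(P,.579,-.435,.072))
E
```

```text
t 43.02 tcp [ 579.7 -432.5  334.6] yaw -0.15 q [-0.73  0.7   1.36  0.    1.09 -0.73] w 95.1 grip 0.0 F [-0.   1.   0.1]
(array([ 580. , -435.7]), np.float64(30.2), 978, np.float64(0.0724))
```

>>> arm_command --steps "1 0 -1.7 -30 0;1 0 -1.7 -60 0;1 0 -1.7 -82 0;1 0 -1.7 -92 0;1 0 -1.7 -92 0;1 0 -1.7 -92 0;0.4 0 -1.7 -92 0;0.4 0 -1.7 -92 0"

```text
t: 43.73
eef_pos: [0.5793, -0.436, 0.2447]
tcp_rot: [0.001, 0.708, 0.706, 0.0]
contact_force: [-0.1, 0.5, -0.6]
gripper_width: 0.0868
grip_force: 0.0
```

>>> arm_command --steps "0.4 0 0 0 0;0.4 0 0 0 0;0.4 0 0 0 0;0.4 0 0 0 0;0.4 0 0 0 0;0.4 0 0 0 0;0.4 0 0 0 0"

```text
t: 44.32
eef_pos: [0.579, -0.4361, 0.2431]
tcp_rot: [0.0, 0.709, 0.706, 0.0]
contact_force: [1.3, -0.4, 3.8]
gripper_width: 0.062
grip_force: 25.0
```

>>> arm_command --steps "0.4 0 0 20 0;0.4 0 0 60 0;0.4 0 0 100 0;0.4 0 0 140 0;0.4 0 0 175 0;0.4 0 0 195 0;0.4 0 0 195 0;0.4 0 0 195 0"

```text
t: 44.98
eef_pos: [0.5787, -0.4359, 0.4379]
tcp_rot: [0.0, 0.709, 0.706, 0.0]
contact_force: [-0.3, -0.2, -2.8]
gripper_width: 0.0626
grip_force: 25.0
```

```bash
python3 - <<'E'
from h import *
p,y=state(); c,im,d,P=cloud('wrist'); print(rim(P,p[0],p[1],p[2]-.170))
E
```

```text
t 44.98 tcp [ 578.7 -435.9  437.9] yaw -0.23 q [-0.74  0.62  1.24  0.    1.29 -0.73] w 62.6 grip 25.0 F [-0.3 -0.2 -2.8]
(array([ 578.2, -435.7]), np.float64(30.5), 1872, np.float64(0.2675))
```

>>> arm_command --steps "0.4 23 257 0 0;0.4 23 257 0 0;0.4 23 257 0 0;0.4 23 257 0 0;0.4 23 257 0 0;0.4 23 257 0 0;0.4 23 257 0 0;0.4 23 257 0 0"

```text
t: 45.7
eef_pos: [0.6021, -0.1763, 0.4359]
tcp_rot: [-0.002, 0.707, 0.707, -0.001]
contact_force: [0.1, -1.1, -2.0]
gripper_width: 0.0621
grip_force: 25.0
```

>>> arm_command --steps "0.4 24 257 0 0;0.4 24 257 0 0;0.4 24 257 0 0;0.4 24 257 0 0;0.4 24 257 0 0;0.4 24 257 0 0;0.4 24 257 0 0;0.4 24 257 0 0"

```text
t: 46.37
eef_pos: [0.6263, 0.0795, 0.436]
tcp_rot: [-0.001, 0.708, 0.707, -0.001]
contact_force: [0.7, -0.3, -1.9]
gripper_width: 0.0624
grip_force: 25.0
```

>>> arm_command --steps "0.4 0 0 0 0;0.4 0 0 0 0;0.4 0 0 0 0;0.4 0 0 0 0"

```text
t: 46.7
eef_pos: [0.626, 0.0764, 0.4376]
tcp_rot: [-0.0, 0.709, 0.705, -0.0]
contact_force: [-0.3, -0.3, -1.9]
gripper_width: 0.0618
grip_force: 25.0
```

```bash
python3 - <<'E'
from h import *
p,y=state(); c,im,d,P=cloud('wrist'); print(rim(P,p[0],p[1],p[2]-.170))
E
```

```text
t 46.7 tcp [626.   76.4 437.6] yaw -0.34 q [ 0.02  0.47  1.5  -0.    1.17  0.02] w 61.8 grip 25.0 F [-0.3 -0.3 -1.9]
(array([625.5,  76.4]), np.float64(30.4), 1895, np.float64(0.2666))
```

>>> arm_command --steps "0.4 0 0.2 -15 0;0.4 0 0.2 -30 0;0.4 0 0.2 -43 0;0.4 0 0.2 -53 0;0.4 0 0.2 -61 0;0.4 0 0.2 -68 0;0.4 0 0.2 -73 0;0.4 0 0.2 -73 0"

```text
t: 47.42
eef_pos: [0.6259, 0.0781, 0.3639]
tcp_rot: [-0.0, 0.709, 0.706, -0.0]
contact_force: [-0.1, -0.2, -1.5]
gripper_width: 0.0614
grip_force: 25.0
```

>>> arm_command --steps "0.4 0 0 -2 0;0.4 0 0 -4 0;0.4 0 0 -6 0;0.4 0 0 -6 0"

```text
t: 47.75
eef_pos: [0.6259, 0.0782, 0.3593]
tcp_rot: [0.0, 0.708, 0.706, 0.0]
contact_force: [-1.6, -0.1, 1.2]
gripper_width: 0.0619
grip_force: 25.0
```

Now I'll release, rise, step clear and check everything.

>>> arm_command --steps "1 0 0 0 0;1 0 0 0 0;1 0 0 0 0;1 0 0 0 0;1 0 0 20 0;1 0 0 50 0;1 0 0 80 0;1 0 0 80 0"

```text
t: 48.42
eef_pos: [0.6262, 0.0782, 0.4445]
tcp_rot: [0.003, 0.708, 0.706, 0.003]
contact_force: [0.8, -0.0, -0.1]
gripper_width: 0.0949
grip_force: 0.0
```

>>> arm_command --steps "1 0 0 0 0;1 0 0 0 0"

```text
t: 48.58
eef_pos: [0.6257, 0.0782, 0.4381]
tcp_rot: [-0.0, 0.709, 0.706, -0.0]
contact_force: [0.3, -0.4, -1.5]
gripper_width: 0.0948
grip_force: 0.0
```

```bash
python3 - <<'E'
from h import *
p,y=state(); c,im,d,P=cloud('wrist'); print('stack',rim(P,.6245,.078,.188))
E
```

```text
t 48.58 tcp [625.7  78.2 438.1] yaw -0.23 q [ 0.02  0.47  1.5  -0.    1.17  0.02] w 94.8 grip 0.0 F [ 0.3 -0.4 -1.5]
stack (array([626.2,  76.6]), np.float64(30.2), 1103, np.float64(0.1884))
```

>>> arm_command --steps "1 -100 100 0 0;1 -150 150 0 0;1 -150 150 0 0;1 -150 150 0 0;1 -150 150 0 0;1 -150 150 0 0;1 -150 150 0 0;1 -150 150 0 0"

```text
t: 49.3
eef_pos: [0.4761, 0.2283, 0.4381]
tcp_rot: [-0.0, 0.708, 0.706, -0.0]
contact_force: [0.8, -0.7, 0.4]
gripper_width: 0.095
grip_force: 0.0
```

```bash
python3 - <<'E'
from h import *
c,im,d,P=cloud('top'); a=im[60:250,150:500]
print('top',rim(P,.6245,.078,.188))
m=(abs(P[...,0]-.62)<.048)&(abs(P[...,1]+.08)<.09)&(P[...,2]<.07); q=P[m]; A=np.c_[q[:,:2]-[.62,-.08],np.ones(len(q))]
print('cover plane',np.linalg.lstsq(A,q[:,2],rcond=None)[0])
c,im2,d,P=cloud('side'); b=im2[110:270,200:480]
save('end.png',np.vstack([cv2.resize(a,(540,293)),cv2.resize(b,(540,306))]))
E
```

```text
top (array([625.5,  76.7]), np.float64(30.4), 104, np.float64(0.1871))
cover plane [ 0.04181142 -0.01283982  0.05912918]
```

View pics/end.png

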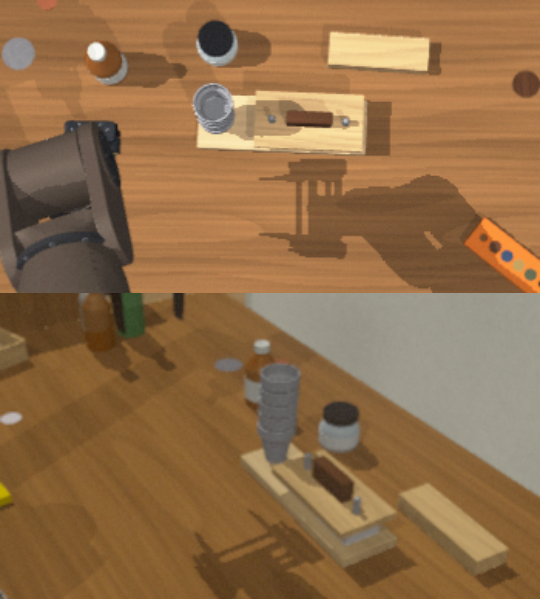

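The picture shows the five-cup stack straight at (213,105), its rim at 188 mm as expected. The cover is on both pins and the bystanders haven't moved. I'll check the cover's tilt more strictly, then hand in.

```bash
python3 - <<'E'
from h import *
ok=[]
for n in ('top','side'):
    c,im,d,P=cloud(n); r=[]
    for sx in (-1,1):
        for sy in (-1,1):
            x,y=.62+sx*.032,-.081+sy*.075
            m=(np.hypot(P[...,0]-x,P[...,1]-y)<.012)&(P[...,2]<.08)&(P[...,2]>.03); r.append(np.median(P[m][:,2]))
    print(n,np.round(r,4)); ok.append(np.ptp(r)<.0035)
if all(ok): manip.close_job(); print('closed')
E
```

```text
top [0.0595 0.0603 0.0591 0.0597]
side [0.06   0.0595 0.0597 0.0601]
the job is handed in; nothing more can be done
closed
```

The mixing caddy is packed and handed in: both palettes present and then the cover lie flush on the pins, and all four loose cups are nested fully home in the fastened cup, with the bottle, jar and brush case left where they stood.

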